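Put the tasting covers away in their carrier

TASK

The tasting is over, so put the small domed covers away. Unhook the dark dust board from the top of the wooden carrier and lay it flat on the bench, stack every cover upside down (mouth up) inside the carrier, the first in the round cup on the carrier's floor and each further one cupped level inside the one before, then put the board back: hook its back edge under the lip of the carrier's back board and swing the front down until it lies flat and square on both ledges. Leave the shaker and the ribbon roll where they are.

Things in the scene. Friction and masses are not known exactly. Their poses are not given: they have to be found in the camera images.
- carrier: Pale wooden carrier, fixed, 188 (x) x 120 (y) x 147 mm (z), open at top and at both y sides. Origin: centre of its underside; z up; x from front board (robot's side) to back board. Inside faces of the boards at x = -72 and +72 mm; each board ends in a ledge at z = 120 mm for the dust board. Base 14 mm thick; rails along the y = +-54 mm sides, up to z = 24 mm.
- seat (a point): Centre of the floor inside the dark round cup (a collar, inner diameter 53 mm, outer 64 mm, 22 mm high) that takes the knob and dome of the lowest cover with about 3 mm play, knob on the floor; at the carrier's middle, 14 mm above its underside.
- lip (a point): Middle of the front edge of the dark lip's underside, on the back board: carrier x = 66, z = 138 mm. The lip is 9 mm thick. Under it a groove runs back to x = 82 mm, over the back ledge (x 72 to 82, z = 120 mm).
- front_stop (a point): Middle of the top inner edge of the stop on the front board: carrier x = -82, z = 129 mm. The front ledge (x -82 to -72, z = 120 mm) lies behind it. Stop to lip is only 148 mm, stop to groove end 164: the 158 mm board goes in or out only with its front raised, about 6 to 15 degrees, its back edge in the groove.
- dust_board: Dark wooden board, 158 (x) x 100 (y) x 8 mm, 0.18 kg, loose, flat below; it starts closed on the carrier. Origin: centre of its underside, z up, x along its length. A pale upright grip crosses its middle: 18 mm thick (x), 70 long (y), from z = 8 to z = 38 mm. Symmetrical: either end may be the back edge.
- cover_a: Domed cover, 64 mm wide, 42 high, 0.08 kg, loose; steel, brass rim band, dark wooden knob; 3 to 5 alike present, standing mouth up on the knob. Origin: middle of the knob's flat face (bottom), z to the mouth. Knob 28 mm wide, 10 high; inner floor at z 14, so each nested cover sits 14 mm higher, about 3 mm play. Dome 41 wide at z 15, 52 at z 29. Rim band to grip across: z 30-42, upright, 64 outside, 56 inside.
- cover_b: Domed cover, 64 mm wide, 42 high, 0.08 kg, loose; steel, brass rim band, dark wooden knob; 3 to 5 alike present, standing mouth up on the knob. Origin: middle of the knob's flat face (bottom), z to the mouth. Knob 28 mm wide, 10 high; inner floor at z 14, so each nested cover sits 14 mm higher, about 3 mm play. Dome 41 wide at z 15, 52 at z 29. Rim band to grip across: z 30-42, upright, 64 outside, 56 inside.
- cover_c: Domed cover, 64 mm wide, 42 high, 0.08 kg, loose; steel, brass rim band, dark wooden knob; 3 to 5 alike present, standing mouth up on the knob. Origin: middle of the knob's flat face (bottom), z to the mouth. Knob 28 mm wide, 10 high; inner floor at z 14, so each nested cover sits 14 mm higher, about 3 mm play. Dome 41 wide at z 15, 52 at z 29. Rim band to grip across: z 30-42, upright, 64 outside, 56 inside.
- cover_d: Domed cover, 64 mm wide, 42 high, 0.08 kg, loose; steel, brass rim band, dark wooden knob; 3 to 5 alike present, standing mouth up on the knob. Origin: middle of the knob's flat face (bottom), z to the mouth. Knob 28 mm wide, 10 high; inner floor at z 14, so each nested cover sits 14 mm higher, about 3 mm play. Dome 41 wide at z 15, 52 at z 29. Rim band to grip across: z 30-42, upright, 64 outside, 56 inside.
- cover_e: Domed cover, 64 mm wide, 42 high, 0.08 kg, loose; steel, brass rim band, dark wooden knob; 3 to 5 alike present, standing mouth up on the knob. Origin: middle of the knob's flat face (bottom), z to the mouth. Knob 28 mm wide, 10 high; inner floor at z 14, so each nested cover sits 14 mm higher, about 3 mm play. Dome 41 wide at z 15, 52 at z 29. Rim band to grip across: z 30-42, upright, 64 outside, 56 inside.
- cocoa_shaker: White cocoa shaker, 61 mm across, 97 mm high. Origin: centre of its foot. A bystander.
- ribbon_roll: Roll of dark pink ribbon on a white spool lying flat, 92x116x25 mm with its loose tail. Origin: on the underside, near the middle. A bystander.
Not all that is in view belongs to the job. Leave any blue or turquoise look-alike of the cover_a alone.

How it is judged:
By the outcome, as a careful person would: the job done as asked, in the order asked, and still so for the second after the job is handed in, with the robot touching nothing.
Of cover_a, cover_b, cover_c, cover_d, cover_e only 3 to 5 are there at a start; the rules pass over those that are not, and their reading is None.
At some moment in a run one of cover_a, cover_b, cover_c, cover_d, cover_e may be knocked a few centimetres aside while the robot is not near it.
It also fails if it takes over 210 s, if anything falls off the work surface, if the arm or the gripper's body presses on something with over 40 N, if the wrist force passes 120 N, or if a joint passes its speed limit or range.

ROBOT

A 6-joint arm with a two-finger parallel gripper is mounted at the origin on a cart in front of the work surface, level with it; the furniture and walls round the work are solid. World frame = base frame: x ahead of the robot, y to its left, z up, the work surface at z = 0. Lengths are in m, angles in rad, forces in N, time in s.
With the tool pointing down it reaches from about 0.35 to 0.975 m from the base axis. Payload 4.9 kg.
Tool frame: the origin (TCP) lies at the very end of the fingers, on their centre line; the grasp point (between the pads) lies 19 mm behind it (arm.tcp_to_grasp is the distance from the TCP to the grasp point, in m); x points along the fingers, y is the direction in which the jaws open and shut, and the axes are right-handed (so a half turn about x gives the same grasp; the last joint's range is limited). The gripper opens to 85 mm and grips with 20 to 120 N. Pads are 22 mm wide; open, the fingers measure 114 mm over their backs; the gripper's body (76 mm by 85 mm) begins 54 mm behind the grasp point. The pads swing forward as they close: fully open they stand 13 mm farther back than shut.
Start: joints at [-1.256, 0.053, 1.613, -0, 1.476, -0.119], TCP at [0.263, -0.567, 0.231] pointing down, gripper open.
Joint ranges: [-3.01, 3.01], [-1.01, 2.22], [0.06, 2.58], [-1.02, 4.17], [0.09, 2.62], [-3.14, 3.14]. Speed limits (rad/s): [2.57, 2.57, 3.14, 3.14, 3.14, 3.14].

INTERFACE

Orientations are given as a rotation vector (axis times angle).
In Python, from workcell import monitor, optics, sign_off, arm gives the robot as it stands.
- The arm moves only by the shell command python3 -m inch 'ROWS' [FORCE]. ROWS is JSON, a list of rows, each an object of numbers: "fingers": the opening, from 0 (shut) to 1 (fully open); "dx", "dy", "dz": the shift along the tool's x, y, z in m; "twist": the turn about the tool's x in degrees. In form: [{"fingers": .., "dx": .., "dy": .., "dz": .., "twist": ..}, ...]. A call has 1 to 20 rows; each row shifts and turns the commanded pose from where the row before left it, along the tool's axes as they then stand; what a row does not reach is not made up. A row lasts 1/12 s, in which the tool goes at most 41.7 mm and 7.16 degrees, less where a joint would pass 70% of its speed; a pose out of reach is approached as far as the arm can. A call with a gripper value outside its range is refused whole. The fingers move at their own pace and stop on an object; FORCE is the grip in N (left out, the last holds). Time passes only in rows, so rows that do not move let the fingers close. It gives the time, the measured TCP pose, the force and the opening at its end, in the units of the state.
- monitor.state(): the state, without advancing time (a new reading comes with each control period).
- optics.camera(name): name is "scene" or "top"; returns (picture, depth): 480x640x3 uint8, red, green, blue; 480x640 float32, m along the optical axis (not along the pixel's ray), 0 where there is no reading.
- optics.get_calibration(name): a dict with "camera_matrix" (3x3 intrinsics, pixels), "k1" (the pictures are not rectified: a ray, as slopes to the right and down, at radius r is drawn at 1 + k1 r^2 times it, then the intrinsics apply), "rvec" (rotation vector, rad) and "tvec" (3), from world to camera coordinates, as OpenCV has them. Camera axes: x right, y down, z forward; pixel columns grow to the right and rows downward; lengths in m; the calibration is good to about 2 mm. A picture is of the moment at which its call begins. get_calibration takes no time and is no camera call.
- sign_off(): hands the job in, once; it reports no verdict.
Trained networks look in the newest picture that a camera, given by its name, has taken for a name from the list of things; names that differ only in an ending like _2 or _b are one class to them, and where a whole thing is asked for, a point or a joint stands for the part that bears it (a point fixed in the world has none). Each returns a list of dicts, best first, with "p" (0 to 1); they miss things now and then, are a little off and sometimes report something else, mostly with a low value. They report only what shows in the picture. A call takes as long as a camera call. They do not tell look-alikes from the thing itself.
- optics.recognise(name, camera): "xy" ([column, row] as shares, 0 to 1, of the picture: columns of its width, rows of its height, amid what is visible of it).
The state is a dict: "clock": time; "joint_positions": joint angles; "qvel": joint speeds; "tau": joint torques, N m; "ee_pos": TCP position; "eef_rot": TCP orientation; "wrist_force": force on the tool from outside, world axes, zero at the start; "ft_torque": the same for the moment, N m; "opening": opening from 0.0 (shut) to 1.0 (fully open).
Only numpy, scipy, OpenCV 4.12 (cv2) and the standard library are available. Lean on these libraries where they do the work, as an engineer would, in place of code of your own. Each camera call takes 0.05 s, during which the arm holds its last target.

## Working session

There is one attempt and no reset: what is moved stays moved. The work goes in short steps, Python scripts to look and compute and a shell command to move; the robot and the scene stay as the last step left them, time stands still between calls to the robot, and variables do not carry over. Pictures are saved under pics/ and viewed, and the job is handed in when it is done.

```bash
ls -la; mkdir -p pics; cat > h.py <<'E'
import numpy as np, cv2
from workcell import monitor, optics, arm
def cal(n):
    c=optics.get_calibration(n); K=np.array(c['camera_matrix']);R=cv2.Rodrigues(np.array(c['rvec'],float))[0];t=np.array(c['tvec'],float).ravel()
    return K,c['k1'],R,t
def cloud(n,depth):
    K,k1,R,t=cal(n)
    v,u=np.mgrid[0:480,0:640].astype(float)
    D=np.array([k1,0,0,0,0.])
    xy=cv2.undistortPoints(np.stack([u.ravel(),v.ravel()],1)[:,None],K,D)[:,0]
    P=np.c_[xy,np.ones(len(xy))]*depth.reshape(-1,1)
    W=(P-t)@R
    W[depth.ravel()<=0]=np.nan
    return W.reshape(480,640,3)
def proj(n,p):
    K,k1,R,t=cal(n)
    return cv2.projectPoints(np.atleast_2d(np.array(p,float)),cv2.Rodrigues(R)[0],t,K,np.array([k1,0,0,0,0.]))[0][:,0]
def shot(n,f=None):
    im,d=optics.camera(n)
    if f: cv2.imwrite('pics/'+f,cv2.cvtColor(im,cv2.COLOR_RGB2BGR))
    return im,d,cloud(n,d)
E
python3 - <<'E'
from h import *
print(monitor.state()); print(arm.tcp_to_grasp, [x for x in dir(arm) if x[0]!='_'])
for n in ('scene','top'):
    im,d,W=shot(n,n+'0.png'); np.savez('/tmp/'+n+'0.npz',im=im,d=d,W=W)
    K,k1,R,t=cal(n); print(n,K,k1,R,-R.T@t)
    for o in ('carrier','dust_board','cover_a','cocoa_shaker','ribbon_roll','lip','front_stop','seat'):
        for r in optics.recognise(o,n):
            u,v=r['xy'][0]*640,r['xy'][1]*480
            print(n,o,round(r['p'],2),round(u),round(v),np.round(W[min(int(v),479),min(int(u),639)],3))
E
```

```text
total 12
drwxr-xr-x  3 agent agent 4096 Dec  6 02:30 .
drwxr-xr-x 23 root  root  4096 Dec  6 02:30 ..
drwxr-xr-x  2 agent agent 4096 Dec  6 02:30 pics
{'clock': 0.0, 'joint_positions': array([-1.25601427e+00,  5.33361430e-02,  1.61430267e+00, -1.03067889e-05,
        1.47595734e+00, -1.19029956e-01]), 'qvel': array([ 0.0010393 , -0.00119054,  0.00023303,  0.00063137, -0.00105373,
        0.00206475]), 'tau': array([ 1.37865522e-03, -3.93688917e+01, -3.70171273e+01,  1.38319871e-05,
        7.23878969e-03, -6.36221188e-06]), 'ee_pos': array([ 0.26249694, -0.56652611,  0.23007066]), 'eef_rot': array([ 1.98204842,  0.43885958, -1.98246655]), 'wrist_force': array([-0.54802148, -1.32589706, -0.13401868]), 'ft_torque': array([-0.01338066,  0.00138937, -0.01513988]), 'opening': 0.9989397412548693}
0.0187 ['PlanningError', 'tcp_to_grasp']
scene [[595.5895845    0.         311.67929251]
 [  0.         595.5895845  240.90665449]
 [  0.           0.           1.        ]] -0.09846684307490858 [[ 0.90888459 -0.41632802  0.02449035]
 [-0.19889832 -0.48433156 -0.85197558]
 [ 0.36656276  0.76947639
[... 721 characters left out ...]
1440301e-01 -5.74115182e-04 -9.92598571e-01]] [ 0.39256872 -0.02925524  1.14125784]
top carrier 0.82 314 210 [ 0.589 -0.014  0.126]
top dust_board 0.94 337 222 [ 0.563 -0.064  0.13 ]
top cover_a 0.96 272 214 [0.605 0.087 0.016]
top cover_a 0.9 220 243 [0.536 0.215 0.02 ]
top cover_a 0.74 299 295 [0.406 0.025 0.011]
top cover_a 0.66 264 264 [0.481 0.107 0.022]
top cover_a 0.55 175 274 [0.462 0.323 0.012]
top cocoa_shaker 0.88 468 186 [ 0.642 -0.367  0.097]
top ribbon_roll 0.79 425 185 [ 0.664 -0.286  0.024]
top ribbon_roll 0.59 311 208 [ 0.595 -0.008  0.129]
top lip 0.69 326 183 [ 0.645 -0.044  0.151]
top front_stop 0.81 311 208 [ 0.595 -0.01   0.132]
top seat 0.88 307 210 [0.609 0.004 0.024]
```

View pics/top0.png

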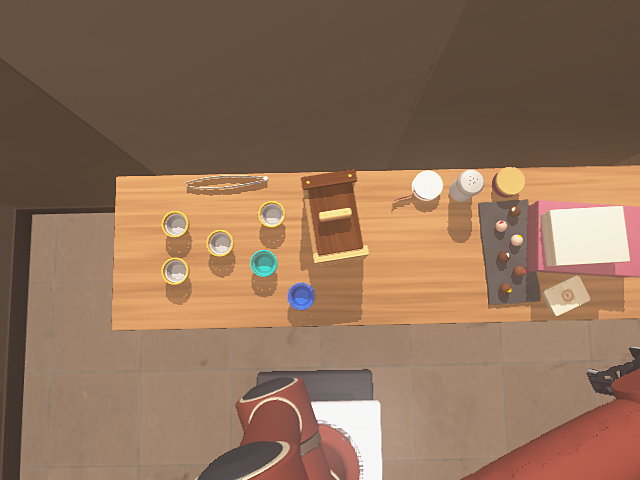

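View pics/scene0.png

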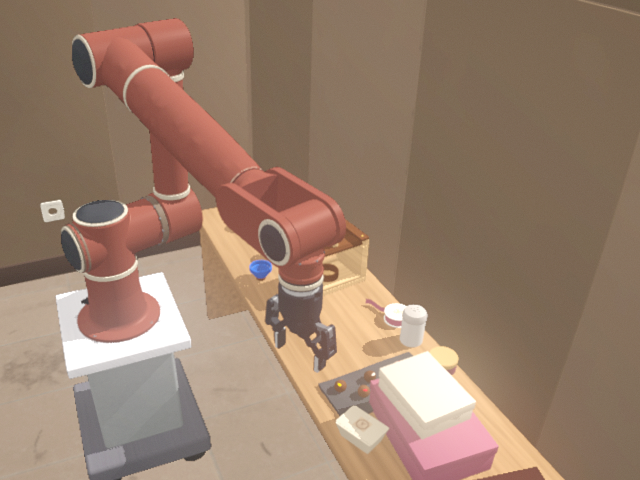

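```bash
cat >> h.py <<'E'
def topmask(W,z0,z1,box):
    x,y,z=W[...,0],W[...,1],W[...,2]
    return (z>z0)&(z<z1)&(x>box[0])&(x<box[1])&(y>box[2])&(y<box[3])
def rect(m,z,n='top'):
    # min-area rect of mask's pixels projected on plane z
    pts=np.argwhere(m)[:,::-1].astype(np.float64)
    W=pix2plane(n,pts,z)
    r=cv2.minAreaRect((W[:,:2]*1000).astype(np.float32)); return r
def pix2plane(n,pts,z):
    K,k1,R,t=cal(n)
    xy=cv2.undistortPoints(np.asarray(pts,float).reshape(-1,1,2),K,np.array([k1,0,0,0,0.]))[:,0]
    d=np.c_[xy,np.ones(len(xy))]@R; c=-R.T@t
    s=(z-c[2])/d[:,2]
    return c+d*s[:,None]
def covers(im,d,W):
    hsv=cv2.cvtColor(im,cv2.COLOR_RGB2HSV)
    out=[]
    m=topmask(W,0.025,0.06,(0.3,0.75,0.05,0.5)).astype(np.uint8)
    n,l,s,c=cv2.connectedComponentsWithStats(m)
    for i in range(1,n):
        if s[i,4]<40: continue
        P=W[l==i]; 
        ring=P[(P[:,2]>np.percentile(P[:,2],60)-0.004)]
        px=np.argwhere(l==i)[:,::-1]
        (cx,cy),r=cv2.minEnclosingCircle(px.astype(np.float32))
        cw=pix2plane('top',[[cx,cy]],0.042)[0]
        col=hsv[l==i].mean(0)
        out.append((cw,np.percentile(P[:,2],90),r*1.1/470,s[i,4],(cx,cy),col,px))
    return out
E
python3 - <<'E'
from h import *
f=np.load('/tmp/top0.npz'); im,d,W=f['im'],f['d'],f['W']
box=(0.45,0.75,-0.16,0.07)
for nm,z0,z1,z in (('grip',.15,.165,.158),('board',.124,.1335,.128),('lip',.14,.152,.147)):
    m=topmask(W,z0,z1,box)
    m=cv2.morphologyEx(m.astype(np.uint8),cv2.MORPH_OPEN,np.ones((2,2)))
    print(nm,m.sum(),rect(m,z), np.round(np.nanmean(W[m>0],0),4))
for o in covers(im,d,W): print(np.round(o[0],4),o[1].round(3),o[2].round(4),o[3],o[4],o[5].round())
z=W[200:340,120:560,2]; print('bench z',np.nanpercentile(W[280:320,330:450,2],[5,50,95]))
c=im[165:275,280:390]; cv2.imwrite('pics/c0.png',cv2.resize(cv2.cvtColor(c,cv2.COLOR_RGB2BGR),None,fx=5,fy=5,interpolation=cv2.INTER_NEAREST))
E
```

```text
grip 486 ((636.0105590820312, -47.32814025878906), (228.9953155517578, 154.90646362304688), 89.94171905517578) [ 0.633  -0.0554  0.1532]
board 3016 ((592.202880859375, -46.756744384765625), (226.7230682373047, 240.86065673828125), 89.54830169677734) [ 0.5584 -0.0633  0.1266]
lip 808 ((670.9013061523438, -44.21781921386719), (207.4254150390625, 83.85995483398438), 89.99221801757812) [ 0.659  -0.0495  0.1428]Traceback (most recent call last):
  File "<stdin>", line 8, in <module>
AttributeError: 'float' object has no attribute 'round'
```

```bash

python3 - <<'E'
from h import *
f=np.load('/tmp/top0.npz'); im,d,W=f['im'],f['d'],f['W']
for o in covers(im,d,W): print(np.round(o[0],4),np.round(o[1],3),np.round(o[2],4),o[3],np.round(o[4],1),o[5].round())
print('bench z',np.nanpercentile(W[280:320,330:450,2],[5,50,95]))
print('board z',np.nanpercentile(W[225:245,325:350,2],[5,50,95]), 'lip',np.nanpercentile(W[178:184,310:350,2],[5,50,95]),'grip',np.nanpercentile(W[213:217,325:345,2],[5,50,95]))
c=im[165:275,280:390]; cv2.imwrite('pics/c0.png',cv2.resize(cv2.cvtColor(c,cv2.COLOR_RGB2BGR),None,fx=5,fy=5,interpolation=cv2.INTER_NEAREST))
c=im[165:285,150:320]; cv2.imwrite('pics/c1.png',cv2.resize(cv2.cvtColor(c,cv2.COLOR_RGB2BGR),None,fx=4,fy=4,interpolation=cv2.INTER_NEAREST))
E
```

```text
[0.7146 0.2775 0.042 ] 0.058 0.2212 777 [191.5 168. ] [13. 95. 97.]
[0.5975 0.0874 0.042 ] 0.044 0.0316 315 [270.9 214.1] [ 24. 103. 214.]
[0.579  0.3142 0.042 ] 0.045 0.0327 344 [175.4 224. ] [ 22. 113. 206.]
[0.5312 0.2076 0.042 ] 0.044 0.0322 316 [220.2 243. ] [ 24. 105. 211.]
[0.4818 0.1072 0.042 ] 0.044 0.0317 324 [262.9 263. ] [ 82. 133. 187.]
[0.4683 0.3132 0.042 ] 0.044 0.0331 343 [175.1 270.7] [ 22. 111. 211.]
bench z [-0.00258199  0.00099348  0.00441911]
board z [0.12614913 0.12899588 0.13217379] lip [0.14473955 0.14781739 0.15120572] grip [0.15530374 0.15908628 0.16206192]
```

View pics/c0.png

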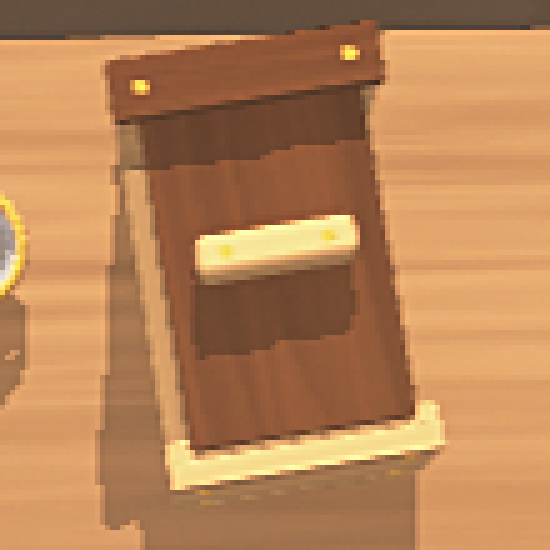

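View pics/c1.png

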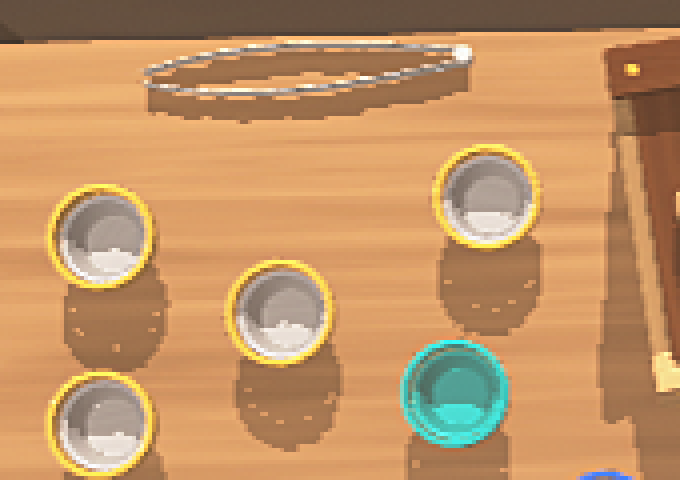

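```bash

python3 - <<'E'
from h import *
from scipy.optimize import least_squares
c=np.array([(105,62),(117,122),(384,80),(378,20),(172,490),(444,445)],float)
m=np.array([(94,60,147),(66,60,147),(66,-60,147),(94,-60,147),(-94,60,129),(-94,-60,129)])/1000.
px=c/5+[279.5,164.5]
def T(p,m): 
    cs,s=np.cos(p[2]),np.sin(p[2]); return np.c_[p[0]+cs*m[:,0]-s*m[:,1],p[1]+s*m[:,0]+cs*m[:,1],m[:,2]]
f=lambda p:(proj('top',T(p,m))-px).ravel()
r=least_squares(f,[0.6,-0.05,0.1]); print(r.x,np.degrees(r.x[2]),r.fun.round(2))
p=r.x
im=np.load('/tmp/top0.npz')['im'].copy()
big=cv2.resize(cv2.cvtColor(im[165:275,280:390],cv2.COLOR_RGB2BGR),None,fx=5,fy=5,interpolation=cv2.INTER_NEAREST)
q=np.array([(9,35,158),(9,-35,158),(-9,-35,158),(-9,35,158),(-82,60,129),(-82,-60,129),(-79,50,128),(-79,-50,128),(0,50,128),(0,-50,128),(66,60,147),(66,-60,147),(-94,60,129),(-94,-60,129)])/1000.
for u,v in proj('top',T(p,q)): cv2.circle(big,(int((u-279.5)*5),int((v-164.5)*5)),4,(0,255,0),1)
cv2.imwrite('pics/c2.png',big)
E
```

```text
[ 0.57410079 -0.06036463  0.13403634] 7.679716324866812 [-0.19 -0.39 -0.65  0.09  0.75  0.01 -0.18 -0.41 -0.09  0.16  0.36  0.51]
```

View pics/c2.png

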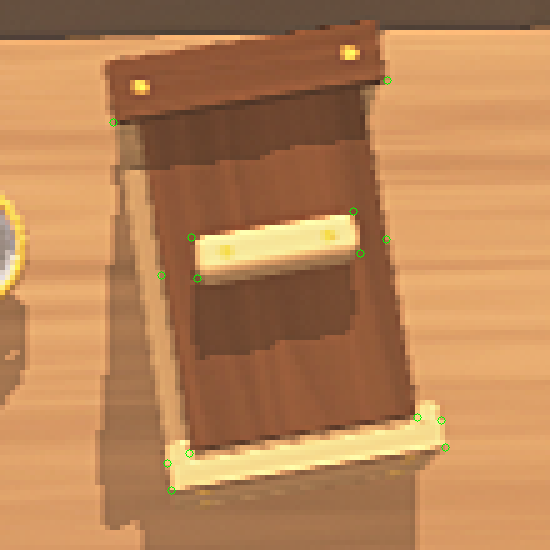

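```bash
cat >> h.py <<'E'
from scipy.spatial.transform import Rotation as Ro
CAR=np.array([0.5741,-0.0604,0.134])
def car(p):
    p=np.array(p,float); c,s=np.cos(CAR[2]),np.sin(CAR[2]); return np.array([CAR[0]+c*p[0]-s*p[1],CAR[1]+s*p[0]+c*p[1],p[2]])
def plan(target,yaw=None):
    """target world TCP xyz; yaw = desired world angle (rad) of tool y axis (mod pi)"""
    s=monitor.state(); R=Ro.from_rotvec(s['eef_rot']).as_matrix()
    d=R.T@(np.array(target)-s['ee_pos'])
    cur=np.arctan2(R[1,1],R[0,1])
    out={'d':np.round(d*1000,1),'len':round(float(np.linalg.norm(d))*1000,1),'world_d':np.round((np.array(target)-s['ee_pos'])*1000,1)}
    if yaw is not None:
        e=(yaw-cur+np.pi/2)%np.pi-np.pi/2
        # twist about tool x; tool x points down => positive twist = negative world yaw
        tw=-np.degrees(e) if R[2,0]<0 else np.degrees(e)
        out['twist']=round(tw,2); out['other']=round(tw-180*np.sign(tw),1)
    out['down']=np.round(R[:,0],4); out['yawdeg']=round(np.degrees(cur),2); out['q6']=s['joint_positions'][5]
    return out
def st():
    s=monitor.state(); R=Ro.from_rotvec(s['eef_rot']).as_matrix()
    print('t %.2f'%s['clock'],'pos',np.round(s['ee_pos'],4),'yaw %.2f'%np.degrees(np.arctan2(R[1,1],R[0,1])),'F',np.round(s['wrist_force'],1),'op %.3f'%s['opening'],'q',np.round(s['joint_positions'],2))
E
python3 - <<'E'
from h import *
f=np.load('/tmp/scene0.npz'); im,d,W=f['im'],f['d'],f['W']
m=topmask(W,0.15,0.36,(0.15,0.4,-0.7,-0.45))
p=W[m]; 
for z in np.arange(.19,.36,.01):
    q=p[abs(p[:,2]-z)<.005]; 
    if len(q): print(round(z,3),len(q),q.min(0).round(3),q.max(0).round(3))
R=Ro.from_rotvec(monitor.state()['eef_rot']).as_matrix(); print(R.round(3))
print(plan(car([0,0,0.25]),CAR[2]+np.pi/2))
print('bench front',pix2plane('top',[[300,328],[420,326],[330,178],[485,300],[480,205]],0).round(3))
E
```

```text
0.24 10 [ 0.238 -0.614  0.243] [ 0.277 -0.522  0.245]
0.25 86 [ 0.231 -0.621  0.245] [ 0.292 -0.518  0.255]
0.26 102 [ 0.231 -0.621  0.255] [ 0.29  -0.517  0.265]
0.27 93 [ 0.231 -0.621  0.265] [ 0.29  -0.517  0.275]
0.28 83 [ 0.228 -0.621  0.275] [ 0.282 -0.517  0.285]
0.29 147 [ 0.219 -0.638  0.285] [ 0.304 -0.504  0.295]
0.3 263 [ 0.219 -0.638  0.295] [ 0.303 -0.498  0.305]
0.31 293 [ 0.22  -0.638  0.305] [ 0.303 -0.505  0.315]
0.32 242 [ 0.219 -0.637  0.315] [ 0.302 -0.504  0.325]
0.33 299 [ 0.222 -0.635  0.325] [ 0.301 -0.508  0.335]
0.34 326 [ 0.222 -0.634  0.335] [ 0.302 -0.507  0.345]
0.35 163 [ 0.223 -0.632  0.345] [ 0.298 -0.504  0.354]
[[-0.     0.42  -0.907]
 [-0.    -0.907 -0.42 ]
 [-1.     0.     0.   ]]
{'d': array([ -18.7, -328.9, -495.5]), 'len': 595.0, 'world_d': array([311.4, 506.7,  18.7]), 'twist': np.float64(17.18), 'other': np.float64(-162.8), 'down': array([-0.e+00, -1.e-04, -1.e+00]), 'yawdeg': np.float64(-65.14), 'q6': np.float64(-0.11901310548807963)}
bench front [[ 0.327  0.025  0.   ]
 [ 0.325 -0.262  0.   ]
 [ 0.693 -0.056  0.   ]
 [ 0.383 -0.422  0.   ]
 [ 0.617 -0.425  0.   ]]
```

```bash
python3 -m inch '[{"dx":-0.0012,"dy":-0.0219,"dz":-0.033},{"dx":-0.0012,"dy":-0.0219,"dz":-0.033},{"dx":-0.0012,"dy":-0.0219,"dz":-0.033},{"dx":-0.0012,"dy":-0.0219,"dz":-0.033},{"dx":-0.0012,"dy":-0.0219,"dz":-0.033},{"dx":-0.0012,"dy":-0.0219,"dz":-0.033},{"dx":-0.0012,"dy":-0.0219,"dz":-0.033},{"dx":-0.0012,"dy":-0.0219,"dz":-0.033},{"dx":-0.0012,"dy":-0.0219,"dz":-0.033},{"dx":-0.0012,"dy":-0.0219,"dz":-0.033},{"dx":-0.0012,"dy":-0.0219,"dz":-0.033},{"dx":-0.0012,"dy":-0.0219,"dz":-0.033},{"dx":-0.0012,"dy":-0.0219,"dz":-0.033},{"dx":-0.0012,"dy":-0.0219,"dz":-0.033},{"dx":-0.0012,"dy":-0.0219,"dz":-0.033},{"twist":5.7},{"twist":5.7},{"twist":5.8},{"twist":0}]' 30; python3 - <<'E'
from h import *
st(); print(plan(car([0,0,0.160]),CAR[2]+np.pi/2))
E
```

```text
t 0.90 pos [ 0.2627 -0.5671  0.2313] yaw -65.14 F [ 0.5 -0.9  0.6] op 1.000 q [-1.26  0.05  1.61 -0.    1.48 -0.12]
{'d': array([  71.3, -328.9, -495.5]), 'len': 599.0, 'world_d': array([311.4, 506.7, -71.3]), 'twist': np.float64(17.18), 'other': np.float64(-162.8), 'down': array([-0.e+00, -1.e-04, -1.e+00]), 'yawdeg': np.float64(-65.14), 'q6': np.float64(-0.11901310548807963)}$[0]: bad value
```

```bash
python3 -m inch '[{"fingers":1,"dx":-0.001,"dy":-0.022,"dz":-0.033,"twist":0}]' 30; echo; python3 -m inch --help | head -20
```

```text
clock: 0.98
ee_pos: [0.2809, -0.5365, 0.2318]
eef_rot: [1.982, 0.43, -1.986]
wrist_force: [1.0, 0.8, -0.9]
opening: 1.005
invalid input: not JSON, or not a number
```

```bash
python3 -m inch '[{"fingers":1,"dx":-0.001,"dy":-0.022,"dz":-0.033,"twist":0},{"fingers":1,"dx":-0.001,"dy":-0.022,"dz":-0.033,"twist":0},{"fingers":1,"dx":-0.001,"dy":-0.022,"dz":-0.033,"twist":0},{"fingers":1,"dx":-0.001,"dy":-0.022,"dz":-0.033,"twist":0},{"fingers":1,"dx":-0.001,"dy":-0.022,"dz":-0.033,"twist":0},{"fingers":1,"dx":-0.001,"dy":-0.022,"dz":-0.033,"twist":0},{"fingers":1,"dx":-0.001,"dy":-0.022,"dz":-0.033,"twist":0},{"fingers":1,"dx":-0.001,"dy":-0.022,"dz":-0.033,"twist":0},{"fingers":1,"dx":-0.001,"dy":-0.022,"dz":-0.033,"twist":0},{"fingers":1,"dx":-0.001,"dy":-0.022,"dz":-0.033,"twist":0},{"fingers":1,"dx":-0.001,"dy":-0.022,"dz":-0.033,"twist":0},{"fingers":1,"dx":-0.001,"dy":-0.022,"dz":-0.033,"twist":0},{"fingers":1,"dx":-0.001,"dy":-0.022,"dz":-0.033,"twist":0},{"fingers":1,"dx":-0.001,"dy":-0.022,"dz":-0.033,"twist":0},{"fingers":1,"dx":0,"dy":0,"dz":0,"twist":5.7},{"fingers":1,"dx":0,"dy":0,"dz":0,"twist":5.7},{"fingers":1,"dx":0,"dy":0,"dz":0,"twist":5.8},{"fingers":1,"dx":0,"dy":0,"dz":0,"twist":0}]'; python3 - <<'E'
from h import *
st(); print(plan(car([0,0,0.160]),CAR[2]+np.pi/2))
E
```

```text
clock: 2.48
ee_pos: [0.5733, -0.0591, 0.2463]
eef_rot: [2.153, 0.143, -2.153]
wrist_force: [-0.5, 0.5, 0.4]
opening: 0.997
t 2.48 pos [ 0.5733 -0.0591  0.2463] yaw -82.38 F [-0.5  0.5  0.4] op 0.997 q [-0.23 -0.07  1.71 -0.    1.5   1.21]
{'d': array([86.3,  1.4, -0.7]), 'len': 86.3, 'world_d': array([  0.8,  -1.3, -86.3]), 'twist': np.float64(-0.06), 'other': np.float64(179.9), 'down': array([-1.e-04, -0.e+00, -1.e+00]), 'yawdeg': np.float64(-82.38), 'q6': np.float64(1.2060124155815324)}
```

```bash
python3 -m inch '[{"fingers":1,"dx":0.03,"dy":0.0007,"dz":0,"twist":0},{"fingers":1,"dx":0.03,"dy":0.0007,"dz":-0.0007,"twist":0},{"fingers":1,"dx":0.02,"dy":0,"dz":0,"twist":0},{"fingers":1,"dx":0,"dy":0,"dz":0,"twist":0}]'; python3 - <<'E'
from h import *
st(); print(plan(car([0,0,0.127]),CAR[2]+np.pi/2))
for n in ('scene','top'):
  im,d,W=shot(n,n+'1.png')
  c=im[180:340,250:450] if n=='scene' else im[140:300,240:440]
  cv2.imwrite('pics/%s1c.png'%n,cv2.resize(cv2.cvtColor(c,cv2.COLOR_RGB2BGR),None,fx=3.5,fy=3.5))
E
```

```text
clock: 2.82
ee_pos: [0.5706, -0.0603, 0.1605]
eef_rot: [2.142, 0.149, -2.163]
wrist_force: [-0.7, 0.7, -1.1]
opening: 0.998
t 2.82 pos [ 0.5706 -0.0603  0.1605] yaw -82.24 F [-0.7  0.7 -1.1] op 0.998 q [-0.24 -0.01  1.8  -0.    1.36  1.2 ]
{'d': array([33.4,  0.6, -3.8]), 'len': 33.6, 'world_d': array([  3.5,  -0.1, -33.5]), 'twist': np.float64(0.09), 'other': np.float64(-179.9), 'down': array([-0.0096,  0.0023, -1.    ]), 'yawdeg': np.float64(-82.24), 'q6': np.float64(1.2002135026460805)}
```

View pics/scene1c.png

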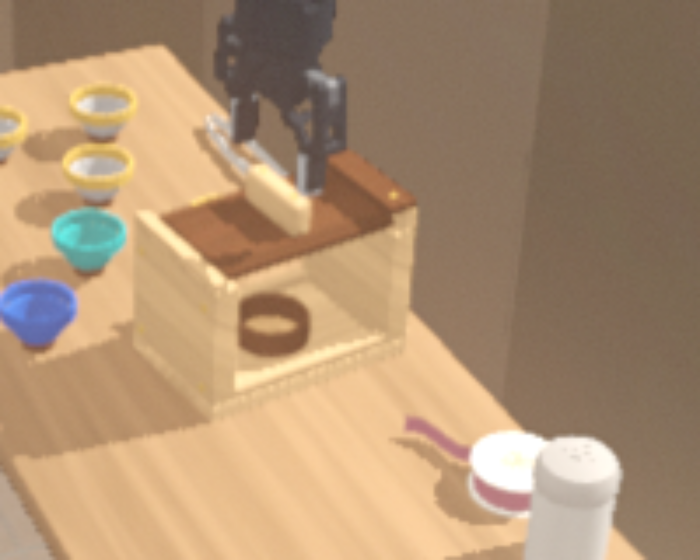

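View pics/top1c.png

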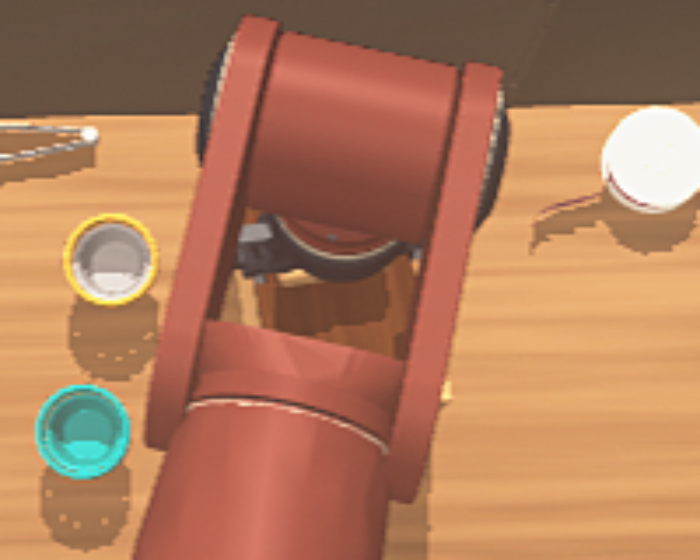

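```bash
python3 - <<'E'
from h import *
st(); print(plan(car([0,0,0.127]),CAR[2]+np.pi/2))
E
```

```text
t 2.92 pos [ 0.5736 -0.061   0.166 ] yaw -82.28 F [-0.2  0.4  1.3] op 0.996 q [-0.23 -0.01  1.79  0.    1.37  1.2 ]
{'d': array([39. , -0.5, -0.6]), 'len': 39.0, 'world_d': array([  0.5,   0.6, -39. ]), 'twist': np.float64(0.05), 'other': np.float64(-180.0), 'down': array([-1.4e-03,  4.0e-04, -1.0e+00]), 'yawdeg': np.float64(-82.28), 'q6': np.float64(1.2010848011945476)}
```

```bash
python3 -m inch '[{"fingers":1,"dx":0.01,"dy":0,"dz":0,"twist":0},{"fingers":1,"dx":0.01,"dy":0,"dz":0,"twist":0},{"fingers":1,"dx":0.01,"dy":0,"dz":0,"twist":0},{"fingers":1,"dx":0.007,"dy":0,"dz":0,"twist":0},{"fingers":1,"dx":0,"dy":0,"dz":0,"twist":0},{"fingers":1,"dx":0,"dy":0,"dz":0,"twist":0}]'; python3 - <<'E'
from h import *
st(); print(plan(car([0,0,0.127]),CAR[2]+np.pi/2))
E
```

```text
clock: 3.42
ee_pos: [0.5736, -0.0608, 0.1285]
eef_rot: [2.151, 0.145, -2.154]
wrist_force: [-0.1, 0.0, 0.7]
opening: 1.0
t 3.42 pos [ 0.5736 -0.0608  0.1285] yaw -82.34 F [-0.1  0.   0.7] op 1.000 q [-0.23  0.03  1.82  0.    1.3   1.2 ]
{'d': array([ 1.5, -0.3, -0.6]), 'len': 1.6, 'world_d': array([ 0.5,  0.4, -1.5]), 'twist': np.float64(-0.02), 'other': np.float64(180.0), 'down': array([-1.4e-03,  4.0e-04, -1.0e+00]), 'yawdeg': np.float64(-82.34), 'q6': np.float64(1.2024831303018184)}
```

```bash
python3 -m inch '[{"fingers":0.7,"dx":0,"dy":0,"dz":0,"twist":0},{"fingers":0.7,"dx":0,"dy":0,"dz":0,"twist":0},{"fingers":0.7,"dx":0,"dy":0,"dz":0,"twist":0},{"fingers":0.7,"dx":0,"dy":0,"dz":0,"twist":0},{"fingers":0.7,"dx":0,"dy":0,"dz":0,"twist":0},{"fingers":0.7,"dx":0,"dy":0,"dz":0,"twist":0}]' 30; python3 - <<'E'
from h import *
st(); 
im,d,W=shot('scene')
c=im[180:340,250:450]
cv2.imwrite('pics/s2c.png',cv2.resize(cv2.cvtColor(c,cv2.COLOR_RGB2BGR),None,fx=3.5,fy=3.5))
E
```

```text
clock: 3.92
ee_pos: [0.5745, -0.061, 0.1301]
eef_rot: [2.154, 0.144, -2.151]
wrist_force: [0.2, 0.2, 3.1]
opening: 0.809
t 3.92 pos [ 0.5745 -0.061   0.1301] yaw -82.34 F [0.2 0.2 3.1] op 0.809 q [-0.23  0.02  1.82  0.    1.3   1.2 ]
```

View pics/s2c.png

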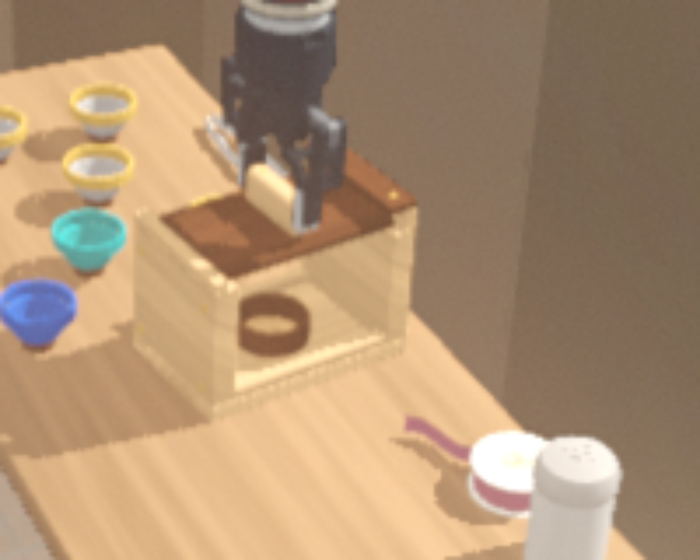

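```bash
python3 -m inch '[{"fingers":0.7,"dx":-0.004,"dy":0,"dz":0,"twist":0},{"fingers":0.7,"dx":-0.004,"dy":0,"dz":0,"twist":0},{"fingers":0.7,"dx":-0.004,"dy":0,"dz":0,"twist":0},{"fingers":0.7,"dx":0,"dy":0,"dz":0,"twist":0}]' ; python3 -m inch '[{"fingers":0.7,"dx":-0.003,"dy":0,"dz":0,"twist":0},{"fingers":0.7,"dx":-0.003,"dy":0,"dz":0,"twist":0},{"fingers":0.7,"dx":-0.003,"dy":0,"dz":0,"twist":0},{"fingers":0.7,"dx":0,"dy":0,"dz":0,"twist":0}]' ; python3 - <<'E'
from h import *
st(); 
im,d,W=shot('scene')
c=im[180:340,250:450]
cv2.imwrite('pics/s3c.png',cv2.resize(cv2.cvtColor(c,cv2.COLOR_RGB2BGR),None,fx=3.5,fy=3.5))
E
```

```text
clock: 4.3
ee_pos: [0.5735, -0.0608, 0.141]
eef_rot: [2.151, 0.144, -2.154]
wrist_force: [0.0, -0.7, -3.5]
opening: 0.811
clock: 4.63
ee_pos: [0.5737, -0.0606, 0.15]
eef_rot: [2.151, 0.145, -2.154]
wrist_force: [2.3, 0.6, -9.1]
opening: 0.812
t 4.63 pos [ 0.5737 -0.0606  0.15  ] yaw -82.33 F [ 2.3  0.6 -9.1] op 0.812 q [-0.23  0.    1.8   0.    1.34  1.2 ]
```

View pics/s3c.png

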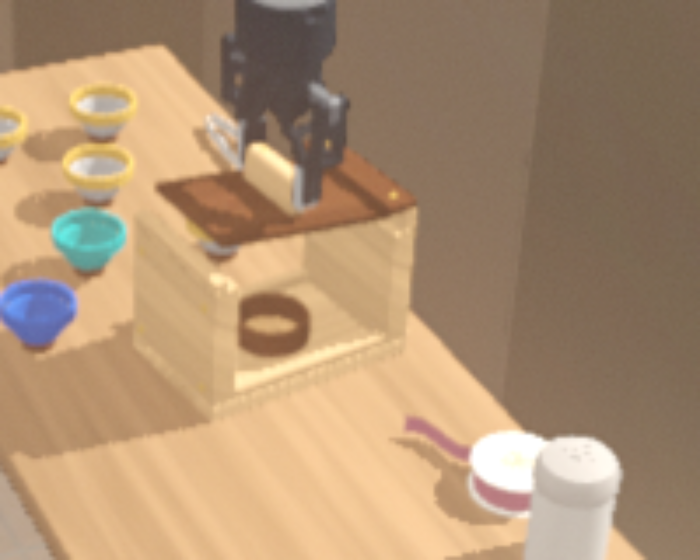

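```bash
python3 -m inch '[{"fingers":0.7,"dx":0,"dy":0,"dz":0.005,"twist":0},{"fingers":0.7,"dx":0,"dy":0,"dz":0.005,"twist":0},{"fingers":0.7,"dx":0,"dy":0,"dz":0.005,"twist":0},{"fingers":0.7,"dx":0,"dy":0,"dz":0.007,"twist":0},{"fingers":0.7,"dx":0,"dy":0,"dz":0.007,"twist":0},{"fingers":0.7,"dx":0,"dy":0,"dz":0,"twist":0}]' ; python3 - <<'E'
from h import *
st(); 
im,d,W=shot('scene')
c=im[180:340,250:450]
cv2.imwrite('pics/s4c.png',cv2.resize(cv2.cvtColor(c,cv2.COLOR_RGB2BGR),None,fx=3.5,fy=3.5))
E
```

```text
clock: 5.18
ee_pos: [0.5443, -0.0651, 0.1509]
eef_rot: [2.153, 0.143, -2.152]
wrist_force: [0.5, -0.4, -1.6]
opening: 0.812
t 5.18 pos [ 0.5443 -0.0651  0.1509] yaw -82.37 F [ 0.5 -0.4 -1.6] op 0.812 q [-0.25 -0.07  1.87 -0.    1.34  1.18]
```

View pics/s4c.png

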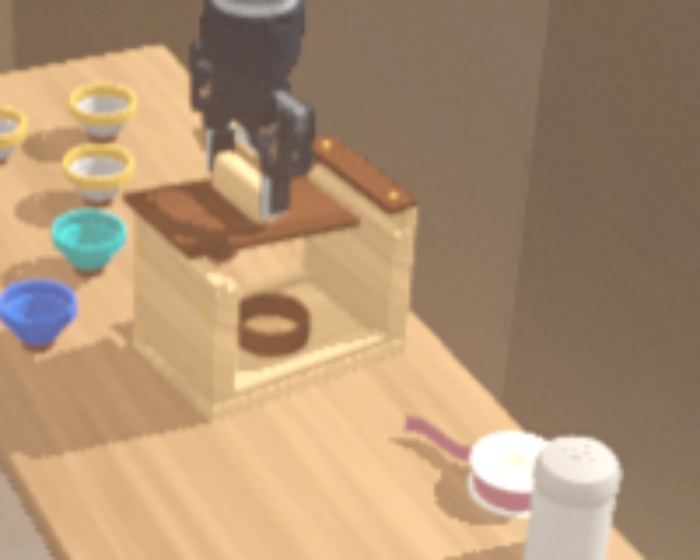

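```bash
python3 -m inch '[{"fingers":0.7,"dx":-0.02,"dy":0,"dz":0,"twist":0},{"fingers":0.7,"dx":-0.03,"dy":0,"dz":0,"twist":0},{"fingers":0.7,"dx":-0.03,"dy":0,"dz":0,"twist":0},{"fingers":0.7,"dx":0,"dy":0,"dz":0,"twist":0}]' ; python3 - <<'E'
from h import *
st();  print(plan([0.445,-0.25,0.228],CAR[2]+np.pi/2))
E
```

```text
clock: 5.57
ee_pos: [0.5489, -0.0657, 0.2385]
eef_rot: [2.164, 0.139, -2.137]
wrist_force: [1.7, 0.5, 0.1]
opening: 0.811
t 5.57 pos [ 0.5489 -0.0657  0.2385] yaw -82.35 F [1.7 0.5 0.1] op 0.811 q [-0.25 -0.13  1.78  0.    1.48  1.18]
{'d': array([  9.7, 168.8, 127.6]), 'len': 211.8, 'world_d': array([-103.9, -184.3,  -10.5]), 'twist': np.float64(-0.03), 'other': np.float64(180.0), 'down': array([ 0.0127, -0.0032, -0.9999]), 'yawdeg': np.float64(-82.35), 'q6': np.float64(1.1834577532188488)}
```

```bash
python3 -m inch '[{"fingers":0.7,"dx":0,"dy":0.024,"dz":0.018,"twist":0},{"fingers":0.7,"dx":0,"dy":0.024,"dz":0.018,"twist":0},{"fingers":0.7,"dx":0,"dy":0.024,"dz":0.018,"twist":0},{"fingers":0.7,"dx":0,"dy":0.024,"dz":0.018,"twist":0},{"fingers":0.7,"dx":0,"dy":0.024,"dz":0.018,"twist":0},{"fingers":0.7,"dx":0,"dy":0.024,"dz":0.018,"twist":0},{"fingers":0.7,"dx":0,"dy":0.024,"dz":0.018,"twist":0},{"fingers":0.7,"dx":0.03,"dy":0,"dz":0,"twist":0},{"fingers":0.7,"dx":0.035,"dy":0,"dz":0,"twist":0},{"fingers":0.7,"dx":0.035,"dy":0,"dz":0,"twist":0},{"fingers":0.7,"dx":0.035,"dy":0,"dz":0,"twist":0},{"fingers":0.7,"dx":0.02,"dy":0,"dz":0,"twist":0},{"fingers":0.7,"dx":0.01,"dy":0,"dz":0,"twist":0},{"fingers":0.7,"dx":0,"dy":0,"dz":0,"twist":0},{"fingers":0.7,"dx":0,"dy":0,"dz":0,"twist":0}]' ; python3 - <<'E'
from h import *
st();  print(plan([0.445,-0.25,0.010],CAR[2]+np.pi/2))
im,d,W=shot('scene')
c=im[180:380,200:450]
cv2.imwrite('pics/s5c.png',cv2.resize(cv2.cvtColor(c,cv2.COLOR_RGB2BGR),None,fx=3,fy=3))
E
```

```text
clock: 6.82
ee_pos: [0.4432, -0.2483, 0.0658]
eef_rot: [2.152, 0.144, -2.152]
wrist_force: [0.1, 0.7, -1.4]
opening: 0.813
t 6.82 pos [ 0.4432 -0.2483  0.0658] yaw -82.34 F [ 0.1  0.7 -1.4] op 0.813 q [-0.66 -0.06  2.02  0.    1.18  0.78]
{'d': array([55.8,  1.9, -1.6]), 'len': 55.8, 'world_d': array([  1.8,  -1.7, -55.8]), 'twist': np.float64(-0.02), 'other': np.float64(180.0), 'down': array([ 4.e-04, -3.e-04, -1.e+00]), 'yawdeg': np.float64(-82.34), 'q6': np.float64(0.7798112921134821)}
```

View pics/s5c.png

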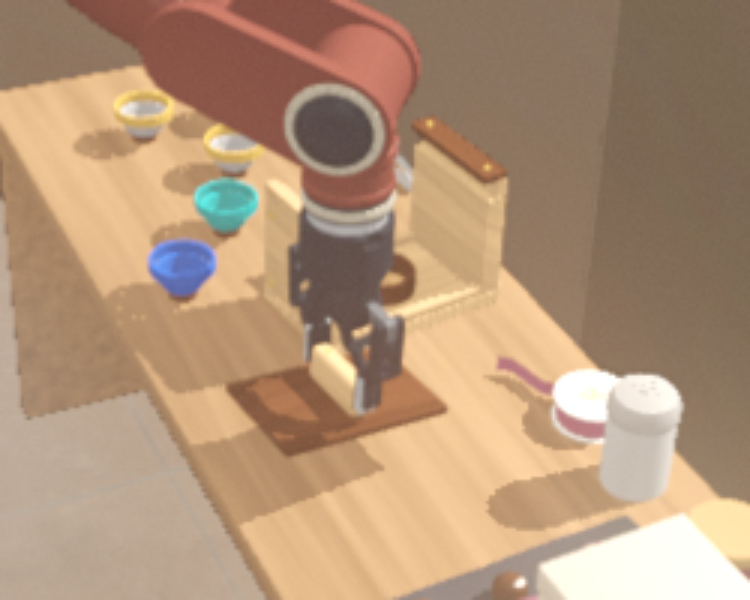

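```bash
python3 -m inch '[{"fingers":0.7,"dx":0.02,"dy":0.001,"dz":0,"twist":0},{"fingers":0.7,"dx":0.014,"dy":0.001,"dz":0,"twist":0},{"fingers":0.7,"dx":0.006,"dy":0,"dz":0,"twist":0},{"fingers":0.7,"dx":0.005,"dy":0,"dz":0,"twist":0},{"fingers":0.7,"dx":0.005,"dy":0,"dz":0,"twist":0},{"fingers":0.7,"dx":0.003,"dy":0,"dz":0,"twist":0},{"fingers":0.7,"dx":0,"dy":0,"dz":0,"twist":0},{"fingers":0.7,"dx":0,"dy":0,"dz":0,"twist":0}]'
```

```text
clock: 7.53
ee_pos: [0.444, -0.2511, 0.0137]
eef_rot: [2.153, 0.141, -2.149]
wrist_force: [-2.5, -2.2, 2.7]
opening: 0.811
```

```bash
python3 -m inch '[{"fingers":0.7,"dx":0.002,"dy":0,"dz":0,"twist":0},{"fingers":0.7,"dx":0.002,"dy":0,"dz":0,"twist":0},{"fingers":0.7,"dx":0,"dy":0,"dz":0,"twist":0},{"fingers":0.7,"dx":0,"dy":0,"dz":0,"twist":0}]';  python3 - <<'E'
from h import *
st()
im,d,W=shot('scene')
c=im[180:380,200:450]
cv2.imwrite('pics/s6c.png',cv2.resize(cv2.cvtColor(c,cv2.COLOR_RGB2BGR),None,fx=3,fy=3))
E
```

```text
clock: 7.87
ee_pos: [0.4438, -0.2509, 0.0103]
eef_rot: [2.152, 0.143, -2.151]
wrist_force: [-6.7, 0.9, 15.2]
opening: 0.808
t 7.87 pos [ 0.4438 -0.2509  0.0103] yaw -82.34 F [-6.7  0.9 15.2] op 0.808 q [-0.66  0.03  2.04 -0.    1.07  0.78]
```

View pics/s6c.png

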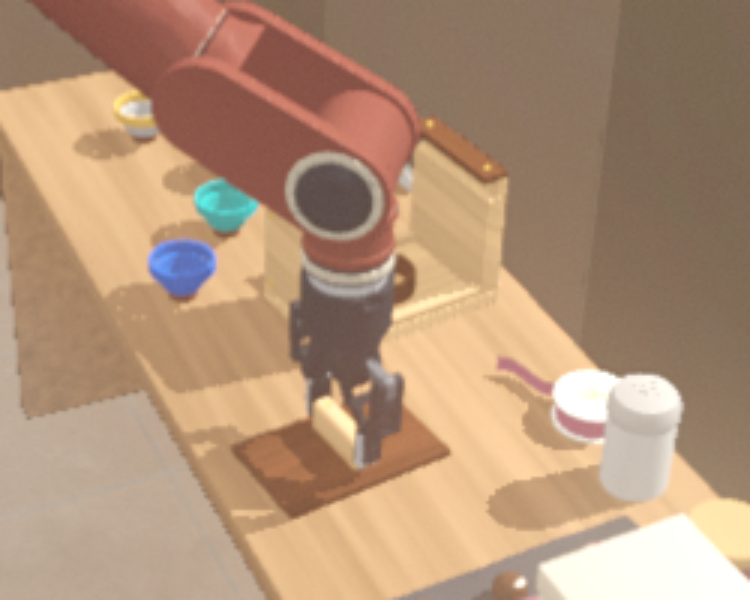

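```bash
python3 -m inch '[{"fingers":1,"dx":0,"dy":0,"dz":0,"twist":0},{"fingers":1,"dx":0,"dy":0,"dz":0,"twist":0},{"fingers":1,"dx":0,"dy":0,"dz":0,"twist":0},{"fingers":1,"dx":0,"dy":0,"dz":0,"twist":0},{"fingers":1,"dx":-0.01,"dy":0,"dz":0,"twist":0},{"fingers":1,"dx":-0.03,"dy":0,"dz":0,"twist":0},{"fingers":1,"dx":-0.04,"dy":0,"dz":0,"twist":0},{"fingers":1,"dx":-0.04,"dy":0,"dz":0,"twist":0},{"fingers":1,"dx":-0.04,"dy":0,"dz":0,"twist":0},{"fingers":1,"dx":-0.04,"dy":0,"dz":0,"twist":0},{"fingers":1,"dx":0,"dy":0,"dz":0,"twist":0}]';  python3 - <<'E'
from h import *
st()
im,d,W=shot('top','top7.png'); np.savez('/tmp/top7.npz',im=im,d=d,W=W)
for o in covers(im,d,W): print(np.round(o[0],4),np.round(o[1],3),np.round(o[2],4),o[3],np.round(o[4],1),o[5].round())
print([ (np.round(r['xy'],3)*[640,480],r['p']) for r in optics.recognise('seat','top')])
E
```

```text
clock: 8.83
ee_pos: [0.4469, -0.2528, 0.2195]
eef_rot: [2.161, 0.132, -2.133]
wrist_force: [1.7, -0.6, 1.9]
opening: 1.001
t 8.83 pos [ 0.4469 -0.2528  0.2195] yaw -82.34 F [ 1.7 -0.6  1.9] op 1.001 q [-0.66 -0.22  1.89  0.    1.46  0.78]
[0.7146 0.2775 0.042 ] 0.057 0.2212 766 [191.5 168. ] [ 13.  96. 100.]
[0.5975 0.0874 0.042 ] 0.044 0.0316 317 [270.9 214.1] [ 26. 101. 217.]
[0.579  0.3142 0.042 ] 0.044 0.0327 345 [175.4 224. ] [ 23. 111. 208.]
[0.5312 0.2076 0.042 ] 0.045 0.0322 310 [220.2 243. ] [ 24. 105. 215.]
[0.4818 0.1072 0.042 ] 0.044 0.0317 318 [262.9 263. ] [ 82. 131. 192.]
[0.4683 0.3132 0.042 ] 0.044 0.0331 343 [175.1 270.7] [ 22. 110. 215.]
[(array([330.24, 218.4 ]), 0.86)]
```

View pics/top7.png

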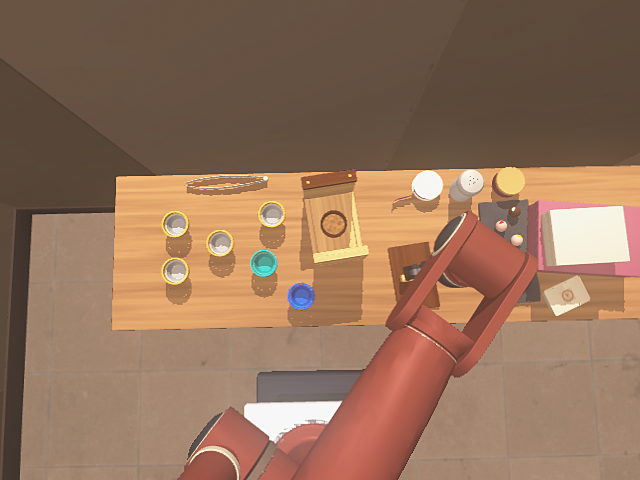

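```bash
cat >> h.py <<'E'
def ringfit(n,mask,z):
    """centre of outer contour of a ring on plane z via circle LSQ"""
    cs,_=cv2.findContours(mask.astype(np.uint8),cv2.RETR_EXTERNAL,cv2.CHAIN_APPROX_NONE)
    c=max(cs,key=len)[:,0,:]
    P=pix2plane(n,c,z)[:,:2]
    from scipy.optimize import least_squares
    f=lambda p:np.hypot(P[:,0]-p[0],P[:,1]-p[1])-p[2]
    r=least_squares(f,[*P.mean(0),0.03],loss='soft_l1',f_scale=0.001)
    return r.x,np.abs(r.fun).mean()
def brass(im,u,v,w=22):
    hsv=cv2.cvtColor(im,cv2.COLOR_RGB2HSV)
    m=(hsv[...,1]>150)&(hsv[...,2]>150)&(hsv[...,0]>18)&(hsv[...,0]<32)
    k=np.zeros_like(m); k[max(0,int(v)-w):int(v)+w,max(0,int(u)-w):int(u)+w]=1
    return m&k
E
python3 - <<'E'
from h import *
f=np.load('/tmp/top7.npz'); im,d,W=f['im'],f['d'],f['W']
hsv=cv2.cvtColor(im,cv2.COLOR_RGB2HSV)
print(hsv[214,258:288]); print(hsv[223,316:352])
for u,v in ((270.9,214.1),(175.4,224),(220.2,243),(175.1,270.7)):
    m=brass(im,u,v); print(m.sum(),ringfit('top',m,0.042))
E
```

```text
[[ 22 159 247]
 [ 22 178 248]
 [ 14 128 187]
 [ 12  58 172]
 [ 14  34 152]
 [ 11  45 137]
 [ 10  50 133]
 [ 14  48 137]
 [ 12  37 172]
 [ 10  36 189]
 [ 12  39 183]
 [ 12  39 183]
 [ 12  39 184]
 [ 13  39 183]
 [ 12  39 184]
 [ 11  37 184]
 [ 11  39 185]
 [ 12  38 183]
 [ 15  39 182]
 [ 13  39 182]
 [ 13  38 183]
 [ 13  40 172]
 [ 12  44 158]
 [ 11  38 163]
 [178  18 168]
 [ 21 125 252]
 [ 21 183 242]
 [ 14 143 214]
 [ 15 127 233]
 [ 15 130 233]]
[[ 15 130 221]
 [ 16 131 224]
 [ 16 130 226]
 [ 16 129 235]
 [ 14 137 186]
 [ 10 144  99]
 [ 14 147 174]
 [ 14 145 225]
 [ 14 143 218]
 [ 15 143 205]
 [ 15 144 207]
 [ 14 144 211]
 [ 14 143 214]
 [ 14 143 212]
 [ 14 144 214]
 [ 14 144 206]
 [ 14 143 204]
 [ 14 145 216]
 [ 15 146 215]
 [ 15 146 212]
 [ 14 142 206]
 [ 14 142 190]
 [ 14 142 180]
 [ 14 139 181]
 [ 14 141 192]
 [ 14 144 211]
 [ 14 144 222]
 [ 15 142 235]
 [ 14 148 183]
 [ 10 145 104]
 [ 12 137 143]
 [ 14 133 216]
 [ 15 128 227]
 [ 15 132 217]
 [ 14 135 215]
 [ 21 113 249]]
98 (array([0.59812374, 0.08652125, 0.03026702]), np.float64(0.0006552858068881892))
95 (array([0.57975798, 0.31603913, 0.03025332]), np.float64(0.0006465771858389923))
101 (array([0.53205053, 0.20904154, 0.02988564]), np.float64(0.0007346206010590649))
103 (array([0.46852007, 0.31425712, 0.03025402]), np.float64(0.0006752771912022056))
```

```bash
python3 - <<'E'
from h import *
f=np.load('/tmp/top7.npz'); im,d,W=f['im'],f['d'],f['W']
hsv=cv2.cvtColor(im,cv2.COLOR_RGB2HSV)
m=np.zeros((480,640),bool); m[205:242,314:354]=hsv[205:242,314:354,2]<160
n,l,s,c=cv2.connectedComponentsWithStats(m.astype(np.uint8)); i=1+np.argmax(s[1:,4]); m=l==i
print(s[i],ringfit('top',m,0.036), car([0,0,0.036]))
big=cv2.resize(cv2.cvtColor(im[165:275,280:390],cv2.COLOR_RGB2BGR),None,fx=5,fy=5,interpolation=cv2.INTER_NEAREST)
for k in np.linspace(0,2*np.pi,40):
    for r in (.0265,.032):
        u,v=proj('top',car([r*np.cos(k),r*np.sin(k),0.036]))[0]; cv2.circle(big,(int((u-279.5)*5),int((v-164.5)*5)),2,(0,255,0),-1)
for q in ([72,60,120],[72,-60,120],[-72,60,120],[-72,-60,120],[-82,60,129],[-82,-60,129]):
    u,v=proj('top',car(np.array(q)/1000.))[0]; cv2.circle(big,(int((u-279.5)*5),int((v-164.5)*5)),4,(0,0,255),1)
cv2.imwrite('pics/c7.png',big)
E
```

```text
[321 210  26  28 219] (array([ 0.57249379, -0.06035719,  0.03113171]), np.float64(0.0009012780086337087)) [ 0.5741 -0.0604  0.036 ]
```

View pics/c7.png

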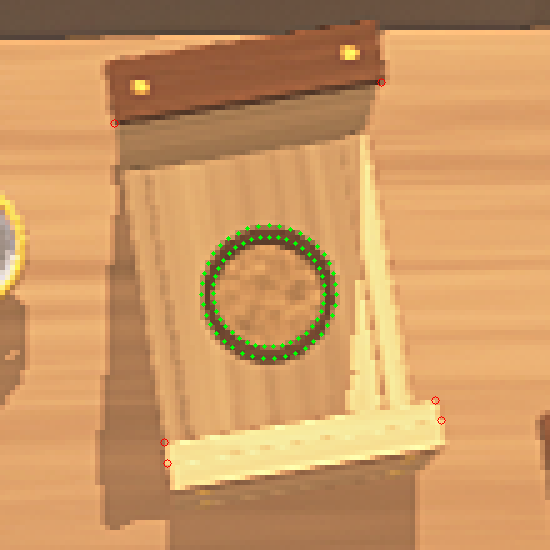

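```bash
python3 - <<'E'
from h import *
st();  print(plan([0.5978,0.087,0.22],CAR[2]+np.pi/2))
E
```

```text
t 8.93 pos [ 0.4442 -0.2508  0.2117] yaw -82.34 F [-0.2 -0.6 -1.1] op 1.001 q [-0.66 -0.22  1.9   0.    1.45  0.78]
{'d': array([  -8.8, -314.3, -197.3]), 'len': 371.2, 'world_d': array([153.6, 337.8,   8.3]), 'twist': np.float64(-0.02), 'other': np.float64(180.0), 'down': array([ 0.0048, -0.0036, -1.    ]), 'yawdeg': np.float64(-82.34), 'q6': np.float64(0.7770414377351617)}
```

```bash
python3 -m inch '[{"fingers":1,"dx":-0.001,"dy":-0.0314,"dz":-0.0197,"twist":0},{"fingers":1,"dx":-0.001,"dy":-0.0314,"dz":-0.0197,"twist":0},{"fingers":1,"dx":-0.001,"dy":-0.0314,"dz":-0.0197,"twist":0},{"fingers":1,"dx":-0.001,"dy":-0.0314,"dz":-0.0197,"twist":0},{"fingers":1,"dx":-0.001,"dy":-0.0314,"dz":-0.0197,"twist":0},{"fingers":1,"dx":-0.001,"dy":-0.0314,"dz":-0.0197,"twist":0},{"fingers":1,"dx":-0.001,"dy":-0.0314,"dz":-0.0197,"twist":0},{"fingers":1,"dx":-0.001,"dy":-0.0314,"dz":-0.0197,"twist":0},{"fingers":1,"dx":-0.001,"dy":-0.0314,"dz":-0.0197,"twist":0},{"fingers":1,"dx":-0.001,"dy":-0.0314,"dz":-0.0197,"twist":0},{"fingers":1,"dx":0.03,"dy":0,"dz":0,"twist":0},{"fingers":1,"dx":0.04,"dy":0,"dz":0,"twist":0},{"fingers":1,"dx":0.04,"dy":0,"dz":0,"twist":0},{"fingers":1,"dx":0.03,"dy":0,"dz":0,"twist":0},{"fingers":1,"dx":0,"dy":0,"dz":0,"twist":0},{"fingers":1,"dx":0,"dy":0,"dz":0,"twist":0}]';  python3 - <<'E'
from h import *
st();
im,d,W=shot('top'); st()
print(plan([0.5978,0.087,0.025],CAR[2]+np.pi/2))
# board measure: grip (pale) and board
c=im[220:330,370:480]; cv2.imwrite('pics/b8.png',cv2.resize(cv2.cvtColor(c,cv2.COLOR_RGB2BGR),None,fx=5,fy=5,interpolation=cv2.INTER_NEAREST))
im,d,W=shot('scene')
c=im[150:290,200:400]
cv2.imwrite('pics/s8c.png',cv2.resize(cv2.cvtColor(c,cv2.COLOR_RGB2BGR),None,fx=3.5,fy=3.5))
E
```

```text
clock: 10.27
ee_pos: [0.5936, 0.0874, 0.0748]
eef_rot: [2.144, 0.144, -2.161]
wrist_force: [-0.3, -0.0, 0.2]
opening: 1.0
t 10.27 pos [0.5936 0.0874 0.0748] yaw -82.34 F [-0.3 -0.   0.2] op 1.000 q [0.02 0.14 1.79 0.   1.22 1.46]
t 10.32 pos [0.596  0.0874 0.0779] yaw -82.35 F [-0.2  0.1  1.2] op 1.004 q [0.02 0.14 1.79 0.   1.22 1.46]
{'d': array([52.9,  0.6, -1.8]), 'len': 53.0, 'world_d': array([  1.8,  -0.4, -52.9]), 'twist': np.float64(-0.03), 'other': np.float64(180.0), 'down': array([-0.0017, -0.    , -1.    ]), 'yawdeg': np.float64(-82.35), 'q6': np.float64(1.4593085640867094)}
```

View pics/b8.png

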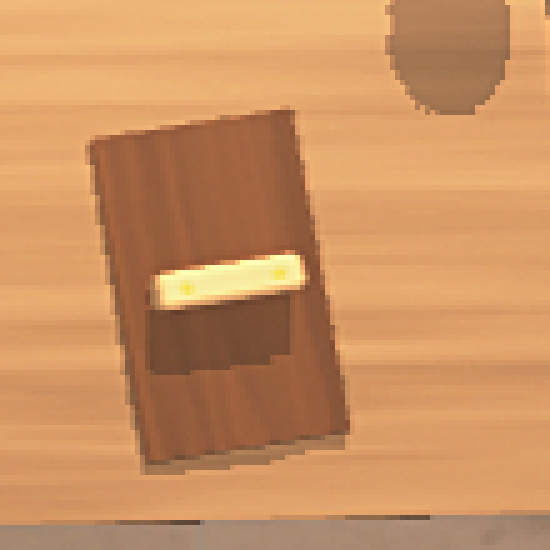

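View pics/s8c.png

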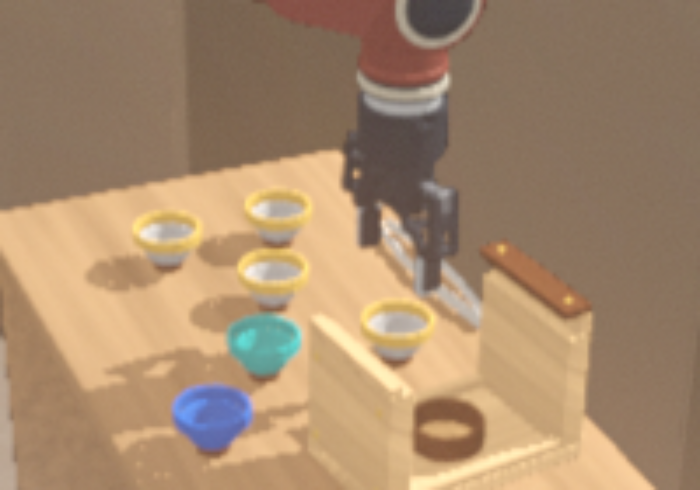

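```bash
python3 - <<'E'
from h import *
c=np.array([(90,142),(293,108),(350,433),(145,463)])/5+[369.5,219.5]
P=pix2plane('top',c,0.008); print(P.round(4), P.mean(0), np.degrees(np.arctan2(P[0,1]-P[3,1],P[0,0]-P[3,0])),np.degrees(np.arctan2(P[1,1]-P[2,1],P[1,0]-P[2,0])))
print(np.linalg.norm(P[0]-P[3]),np.linalg.norm(P[0]-P[1]))
g=np.array([(160,272),(304,252),(306,288),(162,307)])/5+[369.5,219.5]
P=pix2plane('top',g,0.038); print(P.mean(0)); st()
E
```

```text
[[ 0.5143 -0.1909  0.008 ]
 [ 0.5287 -0.2902  0.008 ]
 [ 0.3716 -0.3097  0.008 ]
 [ 0.3598 -0.2111  0.008 ]] [ 0.44359555 -0.25045871  0.008     ] 7.444548622153225 7.0822003908265385
0.15585940732819814 0.1003361219366899
[ 0.44465362 -0.25110936  0.038     ]
t 10.37 pos [0.5975 0.0874 0.08  ] yaw -82.35 F [ 0.2 -0.2  1.7] op 0.998 q [0.02 0.14 1.78 0.   1.22 1.46]
```

```bash
python3 -m inch '[{"fingers":1,"dx":0.02,"dy":0,"dz":0,"twist":0},{"fingers":1,"dx":0.02,"dy":0,"dz":0,"twist":0},{"fingers":1,"dx":0.01,"dy":0,"dz":0,"twist":0},{"fingers":1,"dx":0.005,"dy":0,"dz":0,"twist":0},{"fingers":1,"dx":0,"dy":0,"dz":0,"twist":0},{"fingers":1,"dx":0,"dy":0,"dz":0,"twist":0},{"fingers":0.65,"dx":0,"dy":0,"dz":0,"twist":0},{"fingers":0.65,"dx":0,"dy":0,"dz":0,"twist":0},{"fingers":0.65,"dx":0,"dy":0,"dz":0,"twist":0},{"fingers":0.65,"dx":0,"dy":0,"dz":0,"twist":0},{"fingers":0.65,"dx":0,"dy":0,"dz":0,"twist":0},{"fingers":0.65,"dx":0,"dy":0,"dz":0,"twist":0}]' 30;  python3 - <<'E'
from h import *
st();
E
python3 -m inch '[{"fingers":0.65,"dx":-0.02,"dy":0,"dz":0,"twist":0},{"fingers":0.65,"dx":-0.03,"dy":0,"dz":0,"twist":0},{"fingers":0.65,"dx":0,"dy":0,"dz":0,"twist":0},{"fingers":0.65,"dx":0,"dy":0,"dz":0,"twist":0}]'
python3 - <<'E'
from h import *
im,d,W=shot('scene')
st()
c=im[150:290,200:400]
cv2.imwrite('pics/s9c.png',cv2.resize(cv2.cvtColor(c,cv2.COLOR_RGB2BGR),None,fx=3.5,fy=3.5))
E
```

```text
clock: 11.37
ee_pos: [0.5978, 0.0875, 0.0255]
eef_rot: [2.155, 0.144, -2.149]
wrist_force: [-0.9, 0.2, 5.9]
opening: 0.739
t 11.37 pos [0.5978 0.0875 0.0255] yaw -82.34 F [-0.9  0.2  5.9] op 0.739 q [ 0.02  0.21  1.8  -0.    1.12  1.46]
clock: 11.7
ee_pos: [0.5985, 0.0875, 0.076]
eef_rot: [2.158, 0.144, -2.146]
wrist_force: [-0.2, -0.0, -0.5]
opening: 0.738
t 11.75 pos [0.597  0.0874 0.0741] yaw -82.35 F [-0.1  0.2  0.1] op 0.737 q [0.02 0.15 1.79 0.   1.21 1.46]
```

View pics/s9c.png

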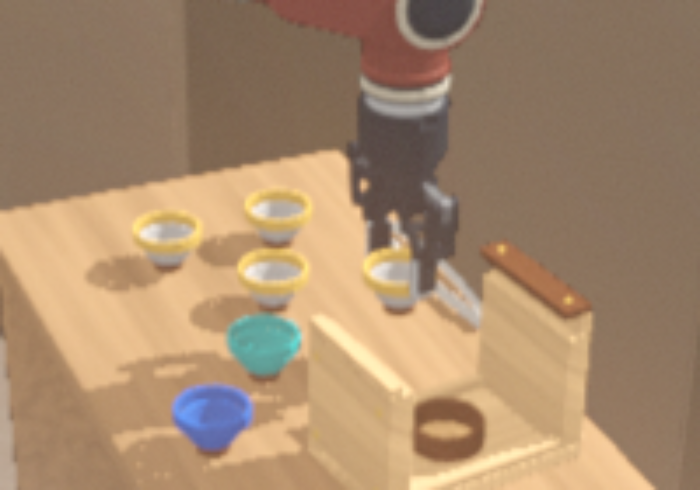

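```bash
python3 - <<'E'
from h import *
print(plan([0.5738,-0.0604,0.20],CAR[2]+np.pi/2))
E
```

```text
{'d': array([-126. ,  143.5,   42.5]), 'len': 195.6, 'world_d': array([ -23.2, -147.8,  125.9]), 'twist': np.float64(-0.02), 'other': np.float64(180.0), 'down': array([ 1.8e-03,  1.0e-04, -1.0e+00]), 'yawdeg': np.float64(-82.35), 'q6': np.float64(1.459334634961105)}
```

```bash
python3 -m inch '[{"fingers":0.65,"dx":-0.03,"dy":0,"dz":0,"twist":0},{"fingers":0.65,"dx":-0.035,"dy":0,"dz":0,"twist":0},{"fingers":0.65,"dx":-0.035,"dy":0,"dz":0,"twist":0},{"fingers":0.65,"dx":-0.026,"dy":0,"dz":0,"twist":0},{"fingers":0.65,"dx":0,"dy":0.0287,"dz":0.0085,"twist":0},{"fingers":0.65,"dx":0,"dy":0.0287,"dz":0.0085,"twist":0},{"fingers":0.65,"dx":0,"dy":0.0287,"dz":0.0085,"twist":0},{"fingers":0.65,"dx":0,"dy":0.0287,"dz":0.0085,"twist":0},{"fingers":0.65,"dx":0,"dy":0.0287,"dz":0.0085,"twist":0},{"fingers":0.65,"dx":0,"dy":0,"dz":0,"twist":0},{"fingers":0.65,"dx":0.03,"dy":0,"dz":0,"twist":0},{"fingers":0.65,"dx":0.04,"dy":0,"dz":0,"twist":0},{"fingers":0.65,"dx":0.04,"dy":0,"dz":0,"twist":0},{"fingers":0.65,"dx":0,"dy":0,"dz":0,"twist":0},{"fingers":0.65,"dx":0,"dy":0,"dz":0,"twist":0},{"fingers":0.65,"dx":0,"dy":0,"dz":0,"twist":0}]'
python3 - <<'E'
from h import *
im,d,W=shot('scene')
st(); print(plan([0.5738,-0.0604,0.0395],CAR[2]+np.pi/2))
c=im[180:320,250:450]
cv2.imwrite('pics/s10c.png',cv2.resize(cv2.cvtColor(c,cv2.COLOR_RGB2BGR),None,fx=3.5,fy=3.5))
E
```

```text
clock: 13.08
ee_pos: [0.5742, -0.0603, 0.0905]
eef_rot: [2.153, 0.144, -2.151]
wrist_force: [0.4, -0.3, -0.2]
opening: 0.74
t 13.13 pos [ 0.5753 -0.0606  0.092 ] yaw -82.32 F [ 0.4  0.5 -0.6] op 0.740 q [-0.23  0.07  1.84  0.    1.23  1.2 ]
{'d': array([52.5, -0.4,  1.6]), 'len': 52.5, 'world_d': array([ -1.5,   0.2, -52.5]), 'twist': np.float64(-0.0), 'other': np.float64(180.0), 'down': array([ 3.9e-03, -9.0e-04, -1.0e+00]), 'yawdeg': np.float64(-82.32), 'q6': np.float64(1.2032251298677394)}
```

View pics/s10c.png

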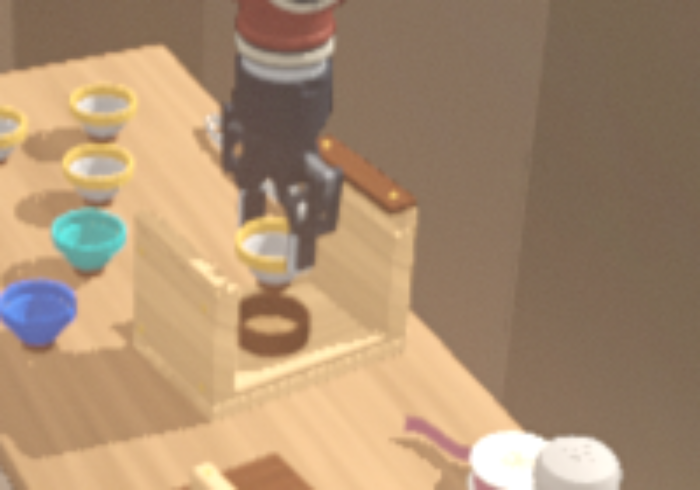

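```bash
python3 -m inch '[{"fingers":0.65,"dx":0.015,"dy":0,"dz":0,"twist":0},{"fingers":0.65,"dx":0.01,"dy":0,"dz":0,"twist":0},{"fingers":0.65,"dx":0.006,"dy":0,"dz":0,"twist":0},{"fingers":0.65,"dx":0.005,"dy":0,"dz":0,"twist":0},{"fingers":0.65,"dx":0.005,"dy":0,"dz":0,"twist":0},{"fingers":0.65,"dx":0,"dy":0,"dz":0,"twist":0},{"fingers":0.65,"dx":0,"dy":0,"dz":0,"twist":0}]'; python3 -m inch '[{"fingers":0.65,"dx":0.003,"dy":0,"dz":0,"twist":0},{"fingers":0.65,"dx":0.003,"dy":0,"dz":0,"twist":0},{"fingers":0.65,"dx":0,"dy":0,"dz":0,"twist":0},{"fingers":0.65,"dx":0,"dy":0,"dz":0,"twist":0}]'; python3 -c "
from h import *
st(); print(plan([0.5738,-0.0604,0.0395]))"
```

```text
clock: 13.72
ee_pos: [0.5735, -0.0604, 0.0483]
eef_rot: [2.152, 0.144, -2.152]
wrist_force: [-0.2, 0.2, -1.2]
opening: 0.745
clock: 14.05
ee_pos: [0.5733, -0.0604, 0.0421]
eef_rot: [2.152, 0.144, -2.153]
wrist_force: [0.6, 1.1, -1.5]
opening: 0.739
t 14.05 pos [ 0.5733 -0.0604  0.0421] yaw -82.35 F [ 0.6  1.1 -1.5] op 0.739 q [-0.23  0.13  1.87 -0.    1.15  1.2 ]
{'d': array([ 2.6,  0. , -0.5]), 'len': 2.6, 'world_d': array([ 0.5,  0. , -2.6]), 'down': array([-4.e-04,  1.e-04, -1.e+00]), 'yawdeg': np.float64(-82.35), 'q6': np.float64(1.2031263782312724)}
```

```bash
python3 -m inch '[{"fingers":0.65,"dx":0.002,"dy":0,"dz":0,"twist":0},{"fingers":0.65,"dx":0.001,"dy":0,"dz":0,"twist":0},{"fingers":0.65,"dx":0,"dy":0,"dz":0,"twist":0},{"fingers":0.65,"dx":0,"dy":0,"dz":0,"twist":0}]';
```

```text
clock: 14.38
ee_pos: [0.5736, -0.0605, 0.0396]
eef_rot: [2.153, 0.144, -2.152]
wrist_force: [-0.1, -0.3, 0.9]
opening: 0.737
```

```bash
python3 -m inch '[{"fingers":1,"dx":0.0005,"dy":0,"dz":0,"twist":0},{"fingers":1,"dx":0,"dy":0,"dz":0,"twist":0},{"fingers":1,"dx":0,"dy":0,"dz":0,"twist":0},{"fingers":1,"dx":0,"dy":0,"dz":0,"twist":0},{"fingers":1,"dx":-0.02,"dy":0,"dz":0,"twist":0},{"fingers":1,"dx":-0.04,"dy":0,"dz":0,"twist":0},{"fingers":1,"dx":-0.04,"dy":0,"dz":0,"twist":0},{"fingers":1,"dx":-0.04,"dy":0,"dz":0,"twist":0},{"fingers":1,"dx":-0.02,"dy":0,"dz":0,"twist":0},{"fingers":1,"dx":0,"dy":0,"dz":0,"twist":0}]'; python3 - <<'E'
from h import *
im,d,W=shot('scene')
st(); print(plan([0.5316,0.2083,0.20],CAR[2]+np.pi/2))
c=im[180:320,250:450]
cv2.imwrite('pics/s11c.png',cv2.resize(cv2.cvtColor(c,cv2.COLOR_RGB2BGR),None,fx=3.5,fy=3.5))
im,d,W=shot('top','top11.png')
for o in covers(im,d,W): print(np.round(o[0],4),o[3],np.round(o[4],1))
for u,v in ((175.4,224),(220.2,243),(175.1,270.7)):
    m=brass(im,u,v); print(m.sum(),ringfit('top',m,0.042))
E
```

```text
clock: 15.22
ee_pos: [0.5771, -0.0613, 0.2066]
eef_rot: [2.164, 0.14, -2.137]
wrist_force: [0.2, 0.1, 1.6]
opening: 0.998
t 15.27 pos [ 0.5755 -0.0609  0.203 ] yaw -82.34 F [-0.4  1.4 -0.1] op 0.994 q [-0.23 -0.04  1.76  0.    1.42  1.2 ]
{'d': array([   2.2, -272.7,    7.7]), 'len': 272.8, 'world_d': array([-43.9, 269.2,  -3. ]), 'twist': np.float64(-0.02), 'other': np.float64(180.0), 'down': array([ 0.0073, -0.0017, -1.    ]), 'yawdeg': np.float64(-82.34), 'q6': np.float64(1.203115075757192)}
[0.7146 0.2775 0.042 ] 771 [191.5 168. ]
[0.579  0.3142 0.042 ] 345 [175.4 224. ]
[0.5312 0.2076 0.042 ] 312 [220.2 243. ]
[0.4818 0.1072 0.042 ] 328 [262.9 263. ]
[0.4683 0.3132 0.042 ] 349 [175.1 270.7]
97 (array([0.57978142, 0.31606387, 0.03027192]), np.float64(0.000661477697195748))
104 (array([0.53222415, 0.20924949, 0.03036247]), np.float64(0.0006294066414983198))
101 (array([0.46860393, 0.31415097, 0.02984686]), np.float64(0.0006781314261020243))
```

View pics/s11c.png

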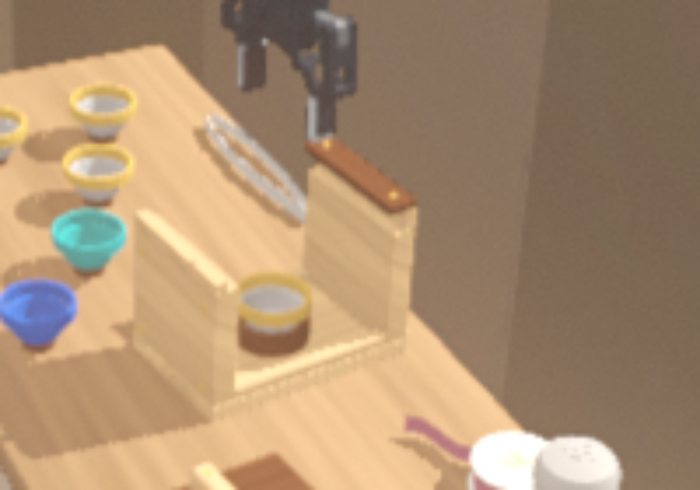

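```bash
python3 -m inch '[{"fingers":1,"dx":0,"dy":-0.039,"dz":0.001,"twist":0},{"fingers":1,"dx":0,"dy":-0.039,"dz":0.001,"twist":0},{"fingers":1,"dx":0,"dy":-0.039,"dz":0.001,"twist":0},{"fingers":1,"dx":0,"dy":-0.039,"dz":0.001,"twist":0},{"fingers":1,"dx":0,"dy":-0.039,"dz":0.001,"twist":0},{"fingers":1,"dx":0,"dy":-0.039,"dz":0.001,"twist":0},{"fingers":1,"dx":0,"dy":-0.039,"dz":0,"twist":0},{"fingers":1,"dx":0.03,"dy":0,"dz":0,"twist":0},{"fingers":1,"dx":0.04,"dy":0,"dz":0,"twist":0},{"fingers":1,"dx":0.04,"dy":0,"dz":0,"twist":0},{"fingers":1,"dx":0.01,"dy":0,"dz":0,"twist":0},{"fingers":1,"dx":0,"dy":0,"dz":0,"twist":0},{"fingers":1,"dx":0,"dy":0,"dz":0,"twist":0},{"fingers":1,"dx":0,"dy":0,"dz":0,"twist":0}]'; python3 - <<'E'
from h import *
im,d,W=shot('top','top12.png')
st(); print(plan([0.5317,0.2085,0.0255],CAR[2]+np.pi/2))
u,v=proj('top',car([0,0,0.056]))[0]; m=brass(im,u,v,24); m1=m.copy(); 
print(u,v,m.sum(),ringfit('top',m,0.056))
c=im[165:275,280:390]; cv2.imwrite('pics/c12.png',cv2.resize(cv2.cvtColor(c,cv2.COLOR_RGB2BGR),None,fx=5,fy=5,interpolation=cv2.INTER_NEAREST))
E
```

```text
clock: 16.48
ee_pos: [0.5328, 0.2095, 0.0811]
eef_rot: [2.156, 0.144, -2.149]
wrist_force: [0.2, 0.2, 0.4]
opening: 0.995
t 16.53 pos [0.5332 0.2096 0.0817] yaw -82.37 F [-0.5  0.3  0.6] op 1.005 q [0.24 0.07 1.86 0.   1.21 1.68]
{'d': array([56.2,  0.9,  1.9]), 'len': 56.3, 'world_d': array([ -1.5,  -1.1, -56.2]), 'twist': np.float64(-0.05), 'other': np.float64(180.0), 'down': array([ 0.0046,  0.0012, -1.    ]), 'yawdeg': np.float64(-82.37), 'q6': np.float64(1.682208620357737)}
333.5310196668886 221.47692756677662 46 (array([ 0.57385021, -0.0603636 ,  0.02960015]), np.float64(0.00044265978096791477))
```

View pics/c12.png

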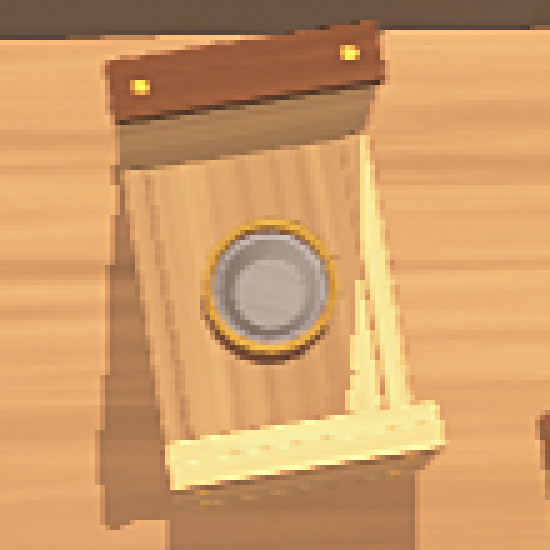

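View pics/top12.png

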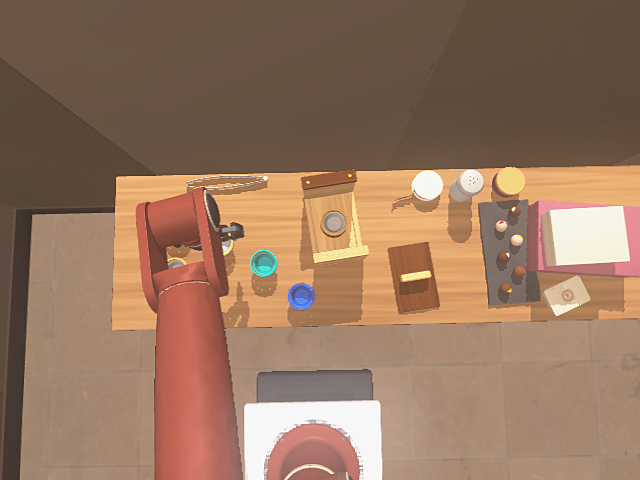

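```bash
python3 -m inch '[{"fingers":1,"dx":0.02,"dy":0.001,"dz":0.001,"twist":0},{"fingers":1,"dx":0.02,"dy":0,"dz":0,"twist":0},{"fingers":1,"dx":0.01,"dy":0,"dz":0,"twist":0},{"fingers":1,"dx":0.004,"dy":0,"dz":0,"twist":0},{"fingers":1,"dx":0,"dy":0,"dz":0,"twist":0},{"fingers":1,"dx":0,"dy":0,"dz":0,"twist":0},{"fingers":1,"dx":0,"dy":0,"dz":0,"twist":0}]';  python3 - <<'E'
from h import *
st();print(plan([0.5317,0.2085,0.0255],CAR[2]+np.pi/2))
E
```

```text
clock: 17.12
ee_pos: [0.5315, 0.2085, 0.0264]
eef_rot: [2.155, 0.145, -2.15]
wrist_force: [0.3, 0.5, -0.4]
opening: 1.002
t 17.12 pos [0.5315 0.2085 0.0264] yaw -82.35 F [ 0.3  0.5 -0.4] op 1.002 q [0.24 0.14 1.89 0.   1.11 1.68]
{'d': array([ 0.9, -0. , -0.2]), 'len': 1.0, 'world_d': array([ 0.2,  0. , -0.9]), 'twist': np.float64(-0.02), 'other': np.float64(180.0), 'down': array([ 2.6e-03,  7.0e-04, -1.0e+00]), 'yawdeg': np.float64(-82.35), 'q6': np.float64(1.6806431329032878)}
```

```bash
python3 -m inch '[{"fingers":0.65,"dx":0.0005,"dy":0,"dz":0,"twist":0},{"fingers":0.65,"dx":0,"dy":0,"dz":0,"twist":0},{"fingers":0.65,"dx":0,"dy":0,"dz":0,"twist":0},{"fingers":0.65,"dx":0,"dy":0,"dz":0,"twist":0},{"fingers":0.65,"dx":0,"dy":0,"dz":0,"twist":0},{"fingers":0.65,"dx":0,"dy":0,"dz":0,"twist":0}]' ; python3 -m inch '[{"fingers":0.65,"dx":-0.02,"dy":0,"dz":0,"twist":0},{"fingers":0.65,"dx":-0.035,"dy":0,"dz":0,"twist":0},{"fingers":0.65,"dx":-0.04,"dy":0,"dz":0,"twist":0},{"fingers":0.65,"dx":-0.04,"dy":0,"dz":0,"twist":0},{"fingers":0.65,"dx":-0.04,"dy":0,"dz":0,"twist":0},{"fingers":0.65,"dx":0,"dy":0,"dz":0,"twist":0},{"fingers":0.65,"dx":0,"dy":0,"dz":0,"twist":0}]' 
python3 - <<'E'
from h import *
st();print(plan([0.5738,-0.0604,0.20],CAR[2]+np.pi/2))
E
```

```text
clock: 17.62
ee_pos: [0.5313, 0.2085, 0.0256]
eef_rot: [2.155, 0.145, -2.15]
wrist_force: [-0.6, -0.5, 6.4]
opening: 0.728
clock: 18.2
ee_pos: [0.532, 0.2086, 0.2029]
eef_rot: [2.16, 0.145, -2.146]
wrist_force: [-0.1, 0.0, -1.8]
opening: 0.721
t 18.20 pos [0.532  0.2086 0.2029] yaw -82.34 F [-0.1  0.  -1.8] op 0.721 q [ 0.24 -0.06  1.77 -0.    1.42  1.68]
{'d': array([  2.8, 272.2,  -5.5]), 'len': 272.2, 'world_d': array([  41.8, -269. ,   -2.9]), 'twist': np.float64(-0.02), 'other': np.float64(180.0), 'down': array([ 0.0064,  0.0015, -1.    ]), 'yawdeg': np.float64(-82.34), 'q6': np.float64(1.680609508835086)}
```

```bash
python3 -m inch '[{"fingers":0.65,"dx":0,"dy":0.0389,"dz":-0.0007,"twist":0},{"fingers":0.65,"dx":0,"dy":0.0389,"dz":-0.0007,"twist":0},{"fingers":0.65,"dx":0,"dy":0.0389,"dz":-0.0007,"twist":0},{"fingers":0.65,"dx":0,"dy":0.0389,"dz":-0.0007,"twist":0},{"fingers":0.65,"dx":0,"dy":0.0389,"dz":-0.0007,"twist":0},{"fingers":0.65,"dx":0,"dy":0.0389,"dz":-0.0007,"twist":0},{"fingers":0.65,"dx":0,"dy":0.0389,"dz":-0.0007,"twist":0},{"fingers":0.65,"dx":0,"dy":0,"dz":0,"twist":0},{"fingers":0.65,"dx":0.03,"dy":0,"dz":0,"twist":0},{"fingers":0.65,"dx":0.04,"dy":0,"dz":0,"twist":0},{"fingers":0.65,"dx":0.02,"dy":0,"dz":0,"twist":0},{"fingers":0.65,"dx":0,"dy":0,"dz":0,"twist":0},{"fingers":0.65,"dx":0,"dy":0,"dz":0,"twist":0},{"fingers":0.65,"dx":0,"dy":0,"dz":0,"twist":0}]'
python3 - <<'E'
from h import *
im,d,W=shot('scene')
st();print(plan([0.5738,-0.0604,0.0535],CAR[2]+np.pi/2))
c=im[180:320,250:450]
cv2.imwrite('pics/s13c.png',cv2.resize(cv2.cvtColor(c,cv2.COLOR_RGB2BGR),None,fx=3.5,fy=3.5))
E
```

```text
clock: 19.37
ee_pos: [0.5718, -0.0609, 0.1099]
eef_rot: [2.153, 0.144, -2.151]
wrist_force: [0.1, -0.4, -0.3]
opening: 0.718
t 19.42 pos [ 0.5726 -0.061   0.1111] yaw -82.33 F [ 0.1 -0.8 -1.1] op 0.722 q [-0.24  0.04  1.83  0.    1.26  1.2 ]
{'d': array([57.6, -0.5, -1.1]), 'len': 57.6, 'world_d': array([  1.2,   0.6, -57.6]), 'twist': np.float64(-0.0), 'other': np.float64(180.0), 'down': array([ 2.7e-03, -6.0e-04, -1.0e+00]), 'yawdeg': np.float64(-82.33), 'q6': np.float64(1.201439118067572)}
```

View pics/s13c.png

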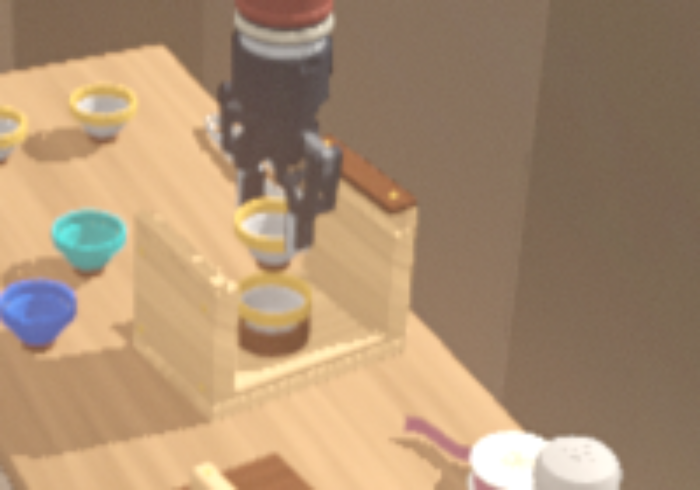

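```bash
python3 -m inch '[{"fingers":0.65,"dx":0.02,"dy":-0.0005,"dz":-0.0005,"twist":0},{"fingers":0.65,"dx":0.015,"dy":0,"dz":0,"twist":0},{"fingers":0.65,"dx":0.008,"dy":0,"dz":0,"twist":0},{"fingers":0.65,"dx":0.005,"dy":0,"dz":0,"twist":0},{"fingers":0.65,"dx":0.004,"dy":0,"dz":0,"twist":0},{"fingers":0.65,"dx":0,"dy":0,"dz":0,"twist":0},{"fingers":0.65,"dx":0,"dy":0,"dz":0,"twist":0}]'; python3 -c "
from h import *
st(); print(plan([0.5738,-0.0604,0.0535]))"
```

```text
clock: 20.0
ee_pos: [0.5725, -0.0606, 0.0582]
eef_rot: [2.153, 0.144, -2.151]
wrist_force: [0.1, 0.6, -0.2]
opening: 0.728
t 20.00 pos [ 0.5725 -0.0606  0.0582] yaw -82.34 F [ 0.1  0.6 -0.2] op 0.728 q [-0.23  0.11  1.86  0.    1.17  1.2 ]
{'d': array([ 4.7, -0. , -1.3]), 'len': 4.9, 'world_d': array([ 1.3,  0.2, -4.7]), 'down': array([ 1.3e-03, -3.0e-04, -1.0e+00]), 'yawdeg': np.float64(-82.34), 'q6': np.float64(1.2024598554540653)}
```

```bash
python3 -m inch '[{"fingers":0.65,"dx":0.002,"dy":0,"dz":-0.001,"twist":0},{"fingers":0.65,"dx":0.0015,"dy":0,"dz":0,"twist":0},{"fingers":0.65,"dx":0,"dy":0,"dz":0,"twist":0},{"fingers":0.65,"dx":0,"dy":0,"dz":0,"twist":0}]';  python3 -m inch '[{"fingers":0.65,"dx":0.0015,"dy":0,"dz":0,"twist":0},{"fingers":0.65,"dx":0,"dy":0,"dz":0,"twist":0},{"fingers":0.65,"dx":0,"dy":0,"dz":0,"twist":0}]'
```

```text
clock: 20.33
ee_pos: [0.5729, -0.0604, 0.0539]
eef_rot: [2.152, 0.144, -2.152]
wrist_force: [0.5, -0.3, 0.2]
opening: 0.727
clock: 20.58
ee_pos: [0.5735, -0.0603, 0.0537]
eef_rot: [2.153, 0.144, -2.151]
wrist_force: [-3.1, 0.8, 4.9]
opening: 0.72
```

Seated with light contact at the expected height. Release, and go up.

```bash
python3 -m inch '[{"fingers":1,"dx":0,"dy":0,"dz":0,"twist":0},{"fingers":1,"dx":0,"dy":0,"dz":0,"twist":0},{"fingers":1,"dx":0,"dy":0,"dz":0,"twist":0},{"fingers":1,"dx":0,"dy":0,"dz":0,"twist":0},{"fingers":1,"dx":-0.02,"dy":0,"dz":0,"twist":0},{"fingers":1,"dx":-0.04,"dy":0,"dz":0,"twist":0},{"fingers":1,"dx":-0.04,"dy":0,"dz":0,"twist":0},{"fingers":1,"dx":-0.04,"dy":0,"dz":0,"twist":0},{"fingers":1,"dx":-0.01,"dy":0,"dz":0,"twist":0},{"fingers":1,"dx":0,"dy":0,"dz":0,"twist":0},{"fingers":1,"dx":0,"dy":0,"dz":0,"twist":0}]'; python3 - <<'E'
from h import *
im,d,W=shot('scene')
st()
c=im[180:320,250:450]
cv2.imwrite('pics/s14c.png',cv2.resize(cv2.cvtColor(c,cv2.COLOR_RGB2BGR),None,fx=3.5,fy=3.5))
im,d,W=shot('top','top14.png')
for o in covers(im,d,W): print(np.round(o[0],4),o[3],np.round(o[4],1))
for u,v in ((175.4,224),(175.1,270.7)):
    m=brass(im,u,v); print(m.sum(),ringfit('top',m,0.042))
print(plan([0.4684,0.3137,0.20],CAR[2]+np.pi/2))
E
```

```text
clock: 21.5
ee_pos: [0.573, -0.0604, 0.2025]
eef_rot: [2.153, 0.144, -2.151]
wrist_force: [0.9, 1.0, -0.6]
opening: 1.003
t 21.55 pos [ 0.572  -0.0601  0.2005] yaw -82.35 F [ 0.6 -0.2  0.3] op 0.999 q [-0.23 -0.04  1.76 -0.    1.43  1.2 ]
[0.7146 0.2775 0.042 ] 765 [191.5 168. ]
[0.579  0.3142 0.042 ] 338 [175.4 224. ]
[0.4818 0.1072 0.042 ] 318 [262.9 263. ]
[0.4683 0.3132 0.042 ] 348 [175.1 270.7]
97 (array([0.57982293, 0.3160323 , 0.03029773]), np.float64(0.0006816331862819371))
101 (array([0.46858548, 0.31411077, 0.02984697]), np.float64(0.0006784636811593976))
{'d': array([ 3.000e-01, -3.841e+02,  5.240e+01]), 'len': 387.7, 'world_d': array([-103.1,  373.7,    0.5]), 'twist': np.float64(-0.02), 'other': np.float64(180.0), 'down': array([-0.0043,  0.001 , -1.    ]), 'yawdeg': np.float64(-82.35), 'q6': np.float64(1.2030325629333258)}
```

View pics/s14c.png

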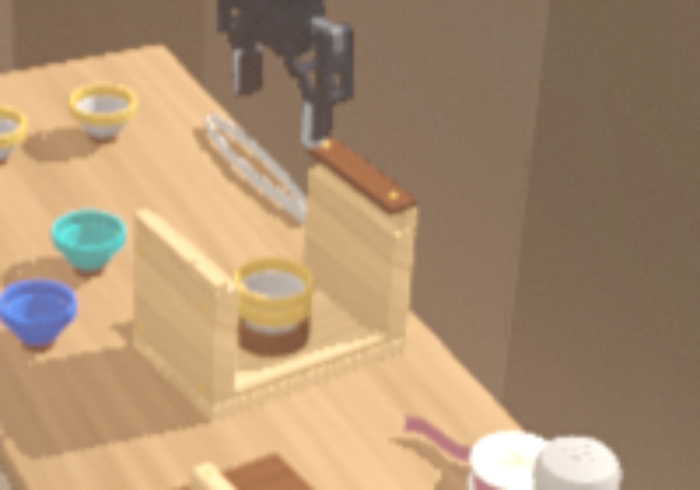

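```bash
python3 -m inch '[{"fingers":1,"dx":0,"dy":-0.0384,"dz":0.0052,"twist":0},{"fingers":1,"dx":0,"dy":-0.0384,"dz":0.0052,"twist":0},{"fingers":1,"dx":0,"dy":-0.0384,"dz":0.0052,"twist":0},{"fingers":1,"dx":0,"dy":-0.0384,"dz":0.0052,"twist":0},{"fingers":1,"dx":0,"dy":-0.0384,"dz":0.0052,"twist":0},{"fingers":1,"dx":0,"dy":-0.0384,"dz":0.0052,"twist":0},{"fingers":1,"dx":0,"dy":-0.0384,"dz":0.0052,"twist":0},{"fingers":1,"dx":0,"dy":-0.0384,"dz":0.0052,"twist":0},{"fingers":1,"dx":0,"dy":-0.0384,"dz":0.0052,"twist":0},{"fingers":1,"dx":0,"dy":-0.0384,"dz":0.0052,"twist":0},{"fingers":1,"dx":0.03,"dy":0,"dz":0,"twist":0},{"fingers":1,"dx":0.04,"dy":0,"dz":0,"twist":0},{"fingers":1,"dx":0.04,"dy":0,"dz":0,"twist":0},{"fingers":1,"dx":0.01,"dy":0,"dz":0,"twist":0},{"fingers":1,"dx":0,"dy":0,"dz":0,"twist":0},{"fingers":1,"dx":0,"dy":0,"dz":0,"twist":0},{"fingers":1,"dx":0,"dy":0,"dz":0,"twist":0}]'; python3 - <<'E'
from h import *
im,d,W=shot('top','top15.png')
st(); print(plan([0.4684,0.3137,0.0255],CAR[2]+np.pi/2))
u,v=proj('top',car([0,0,0.070]))[0]; m=brass(im,u,v,24)
print(u,v,m.sum(),ringfit('top',m,0.070))
E
```

```text
clock: 23.02
ee_pos: [0.4717, 0.3138, 0.0845]
eef_rot: [2.156, 0.145, -2.15]
wrist_force: [0.0, 0.1, -0.3]
opening: 0.998
t 23.07 pos [0.4721 0.314  0.0852] yaw -82.37 F [0.6 0.1 0.3] op 0.996 q [0.46 0.05 1.87 0.   1.22 1.89]
{'d': array([59.7, -0.1,  4. ]), 'len': 59.8, 'world_d': array([ -3.7,  -0.3, -59.7]), 'twist': np.float64(-0.05), 'other': np.float64(180.0), 'down': array([ 0.0042,  0.0021, -1.    ]), 'yawdeg': np.float64(-82.37), 'q6': np.float64(1.8932829530049462)}
333.67895517844227 220.47145285553012 48 (array([ 0.57524486, -0.06009199,  0.03043927]), np.float64(0.0004580381439985958))
```

View pics/top15.png

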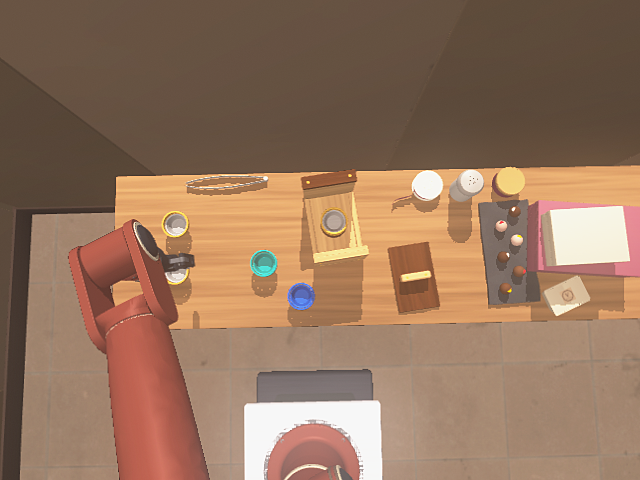

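```bash
python3 -m inch '[{"fingers":1,"dx":0.02,"dy":0,"dz":0.002,"twist":0},{"fingers":1,"dx":0.02,"dy":0,"dz":0.001,"twist":0},{"fingers":1,"dx":0.01,"dy":0,"dz":0,"twist":0},{"fingers":1,"dx":0.006,"dy":0,"dz":0,"twist":0},{"fingers":1,"dx":0,"dy":0,"dz":0,"twist":0},{"fingers":1,"dx":0,"dy":0,"dz":0,"twist":0},{"fingers":1,"dx":0,"dy":0,"dz":0,"twist":0}]';  python3 - <<'E'
from h import *
st();print(plan([0.4684,0.3137,0.0255],CAR[2]+np.pi/2))
E
```

```text
clock: 23.65
ee_pos: [0.4683, 0.3134, 0.0279]
eef_rot: [2.155, 0.145, -2.15]
wrist_force: [0.5, -0.8, 0.3]
opening: 1.002
t 23.65 pos [0.4683 0.3134 0.0279] yaw -82.35 F [ 0.5 -0.8  0.3] op 1.002 q [ 0.46  0.12  1.9  -0.    1.11  1.89]
{'d': array([ 2.4, -0.3, -0.1]), 'len': 2.4, 'world_d': array([ 0.1,  0.3, -2.4]), 'twist': np.float64(-0.03), 'other': np.float64(180.0), 'down': array([ 0.0023,  0.0011, -1.    ]), 'yawdeg': np.float64(-82.35), 'q6': np.float64(1.8949607736146914)}
```

```bash
python3 -m inch '[{"fingers":1,"dx":0.0015,"dy":0,"dz":0,"twist":0},{"fingers":0.65,"dx":0,"dy":0,"dz":0,"twist":0},{"fingers":0.65,"dx":0,"dy":0,"dz":0,"twist":0},{"fingers":0.65,"dx":0,"dy":0,"dz":0,"twist":0},{"fingers":0.65,"dx":0,"dy":0,"dz":0,"twist":0},{"fingers":0.65,"dx":0,"dy":0,"dz":0,"twist":0},{"fingers":0.65,"dx":0,"dy":0,"dz":0,"twist":0}]' ; python3 -m inch '[{"fingers":0.65,"dx":-0.02,"dy":0,"dz":0,"twist":0},{"fingers":0.65,"dx":-0.035,"dy":0,"dz":0,"twist":0},{"fingers":0.65,"dx":-0.04,"dy":0,"dz":0,"twist":0},{"fingers":0.65,"dx":-0.04,"dy":0,"dz":0,"twist":0},{"fingers":0.65,"dx":-0.04,"dy":0,"dz":0,"twist":0},{"fingers":0.65,"dx":0,"dy":0,"dz":0,"twist":0},{"fingers":0.65,"dx":0,"dy":0,"dz":0,"twist":0}]' 
python3 - <<'E'
from h import *
st();print(plan([0.5742,-0.0604,0.20],CAR[2]+np.pi/2))
E
```

```text
clock: 24.23
ee_pos: [0.4678, 0.3132, 0.0255]
eef_rot: [2.154, 0.145, -2.151]
wrist_force: [0.6, -0.4, 4.6]
opening: 0.72
clock: 24.82
ee_pos: [0.4685, 0.3136, 0.2029]
eef_rot: [2.159, 0.146, -2.148]
wrist_force: [-0.2, 0.6, -1.4]
opening: 0.722
t 24.82 pos [0.4685 0.3136 0.2029] yaw -82.34 F [-0.2  0.6 -1.4] op 0.722 q [ 0.46 -0.08  1.79 -0.    1.42  1.9 ]
{'d': array([  2.5, 384.8, -54.9]), 'len': 388.7, 'world_d': array([ 105.7, -374. ,   -2.9]), 'twist': np.float64(-0.02), 'other': np.float64(180.0), 'down': array([ 0.0051,  0.0025, -1.    ]), 'yawdeg': np.float64(-82.34), 'q6': np.float64(1.8950412039175417)}
```

```bash
python3 -m inch '[{"fingers":0.65,"dx":0,"dy":0.0385,"dz":-0.0055,"twist":0},{"fingers":0.65,"dx":0,"dy":0.0385,"dz":-0.0055,"twist":0},{"fingers":0.65,"dx":0,"dy":0.0385,"dz":-0.0055,"twist":0},{"fingers":0.65,"dx":0,"dy":0.0385,"dz":-0.0055,"twist":0},{"fingers":0.65,"dx":0,"dy":0.0385,"dz":-0.0055,"twist":0},{"fingers":0.65,"dx":0,"dy":0.0385,"dz":-0.0055,"twist":0},{"fingers":0.65,"dx":0,"dy":0.0385,"dz":-0.0055,"twist":0},{"fingers":0.65,"dx":0,"dy":0.0385,"dz":-0.0055,"twist":0},{"fingers":0.65,"dx":0,"dy":0.0385,"dz":-0.0055,"twist":0},{"fingers":0.65,"dx":0,"dy":0.0385,"dz":-0.0055,"twist":0},{"fingers":0.65,"dx":0,"dy":0,"dz":0,"twist":0},{"fingers":0.65,"dx":0.03,"dy":0,"dz":0,"twist":0},{"fingers":0.65,"dx":0.03,"dy":0,"dz":0,"twist":0},{"fingers":0.65,"dx":0.02,"dy":0,"dz":0,"twist":0},{"fingers":0.65,"dx":0,"dy":0,"dz":0,"twist":0},{"fingers":0.65,"dx":0,"dy":0,"dz":0,"twist":0},{"fingers":0.65,"dx":0,"dy":0,"dz":0,"twist":0}]'
python3 - <<'E'
from h import *
im,d,W=shot('scene')
st();print(plan([0.5742,-0.0604,0.0675],CAR[2]+np.pi/2))
c=im[180:320,250:450]
cv2.imwrite('pics/s16c.png',cv2.resize(cv2.cvtColor(c,cv2.COLOR_RGB2BGR),None,fx=3.5,fy=3.5))
E
```

```text
clock: 26.23
ee_pos: [0.573, -0.061, 0.1199]
eef_rot: [2.152, 0.144, -2.152]
wrist_force: [0.3, -0.5, -0.4]
opening: 0.721
t 26.28 pos [ 0.5737 -0.0612  0.1211] yaw -82.33 F [ 0.3 -0.6  0.1] op 0.720 q [-0.24  0.03  1.82  0.    1.28  1.2 ]
{'d': array([53.6, -0.8, -0.5]), 'len': 53.6, 'world_d': array([  0.5,   0.8, -53.6]), 'twist': np.float64(-0.0), 'other': np.float64(180.0), 'down': array([ 1.8e-03, -4.0e-04, -1.0e+00]), 'yawdeg': np.float64(-82.33), 'q6': np.float64(1.2015814958110083)}
```

View pics/s16c.png

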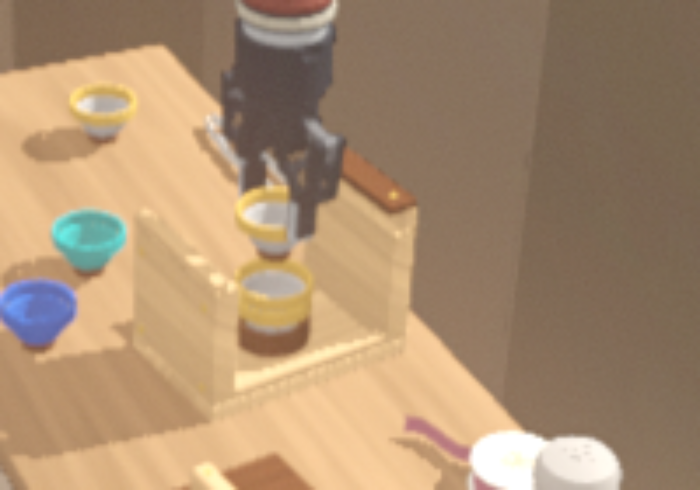

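```bash
python3 -m inch '[{"fingers":0.65,"dx":0.02,"dy":-0.0005,"dz":-0.0005,"twist":0},{"fingers":0.65,"dx":0.013,"dy":0,"dz":-0.0005,"twist":0},{"fingers":0.65,"dx":0.007,"dy":0,"dz":0,"twist":0},{"fingers":0.65,"dx":0.005,"dy":0,"dz":0,"twist":0},{"fingers":0.65,"dx":0.004,"dy":0,"dz":0,"twist":0},{"fingers":0.65,"dx":0,"dy":0,"dz":0,"twist":0},{"fingers":0.65,"dx":0,"dy":0,"dz":0,"twist":0}]'; python3 -c "
from h import *
st(); print(plan([0.5742,-0.0604,0.0675]))"
```

```text
clock: 26.87
ee_pos: [0.5741, -0.0608, 0.0711]
eef_rot: [2.153, 0.144, -2.152]
wrist_force: [0.1, -0.3, -0.3]
opening: 0.716
t 26.87 pos [ 0.5741 -0.0608  0.0711] yaw -82.35 F [ 0.1 -0.3 -0.3] op 0.716 q [-0.23  0.09  1.85  0.    1.2   1.2 ]
{'d': array([ 3.6, -0.4, -0.1]), 'len': 3.7, 'world_d': array([ 0.1,  0.4, -3.6]), 'down': array([ 4.e-04, -1.e-04, -1.e+00]), 'yawdeg': np.float64(-82.35), 'q6': np.float64(1.202886908403221)}
```

```bash
python3 -m inch '[{"fingers":0.65,"dx":0.0015,"dy":0,"dz":0,"twist":0},{"fingers":0.65,"dx":0.0015,"dy":0,"dz":0,"twist":0},{"fingers":0.65,"dx":0,"dy":0,"dz":0,"twist":0},{"fingers":0.65,"dx":0,"dy":0,"dz":0,"twist":0}]';  python3 -m inch '[{"fingers":0.65,"dx":0.0015,"dy":0,"dz":0,"twist":0},{"fingers":0.65,"dx":0,"dy":0,"dz":0,"twist":0},{"fingers":0.65,"dx":0,"dy":0,"dz":0,"twist":0}]'
```

```text
clock: 27.2
ee_pos: [0.574, -0.0607, 0.0679]
eef_rot: [2.152, 0.144, -2.152]
wrist_force: [0.1, 0.1, -0.2]
opening: 0.724
clock: 27.45
ee_pos: [0.5745, -0.0608, 0.0676]
eef_rot: [2.153, 0.144, -2.151]
wrist_force: [-1.8, -0.5, 5.1]
opening: 0.719
```

Contact at the expected height; release and rise.

```bash
python3 -m inch '[{"fingers":1,"dx":0,"dy":0,"dz":0,"twist":0},{"fingers":1,"dx":0,"dy":0,"dz":0,"twist":0},{"fingers":1,"dx":0,"dy":0,"dz":0,"twist":0},{"fingers":1,"dx":0,"dy":0,"dz":0,"twist":0},{"fingers":1,"dx":-0.02,"dy":0,"dz":0,"twist":0},{"fingers":1,"dx":-0.04,"dy":0,"dz":0,"twist":0},{"fingers":1,"dx":-0.04,"dy":0,"dz":0,"twist":0},{"fingers":1,"dx":-0.03,"dy":0,"dz":0,"twist":0},{"fingers":1,"dx":0,"dy":0,"dz":0,"twist":0},{"fingers":1,"dx":0,"dy":0,"dz":0,"twist":0}]'; python3 - <<'E'
from h import *
im,d,W=shot('scene')
st()
c=im[180:320,250:450]
cv2.imwrite('pics/s17c.png',cv2.resize(cv2.cvtColor(c,cv2.COLOR_RGB2BGR),None,fx=3.5,fy=3.5))
im,d,W=shot('top','top17.png')
for o in covers(im,d,W): print(np.round(o[0],4),o[3],np.round(o[4],1))
for u,v in ((175.4,224),):
    m=brass(im,u,v); print(m.sum(),ringfit('top',m,0.042))
print(plan([0.5795,0.315,0.20],CAR[2]+np.pi/2))
E
```

```text
clock: 28.28
ee_pos: [0.5755, -0.0611, 0.1994]
eef_rot: [2.157, 0.142, -2.146]
wrist_force: [-1.0, 0.2, -1.4]
opening: 1.001
t 28.33 pos [ 0.5741 -0.0607  0.1968] yaw -82.35 F [ 0.  -0.2 -0.7] op 1.003 q [-0.23 -0.04  1.76  0.    1.42  1.2 ]
[0.7146 0.2763 0.042 ] 759 [192. 168.]
[0.579  0.3142 0.042 ] 336 [175.4 224. ]
[0.4818 0.1072 0.042 ] 317 [262.9 263. ]
98 (array([0.57982293, 0.3160323 , 0.03029773]), np.float64(0.0006816331862819371))
{'d': array([  -4.8, -371.4,  -56.2]), 'len': 375.7, 'world_d': array([  6.2, 375.6,   4.9]), 'twist': np.float64(-0.02), 'other': np.float64(180.0), 'down': array([-1.7e-03,  4.0e-04, -1.0e+00]), 'yawdeg': np.float64(-82.35), 'q6': np.float64(1.202890366900478)}
```

View pics/s17c.png

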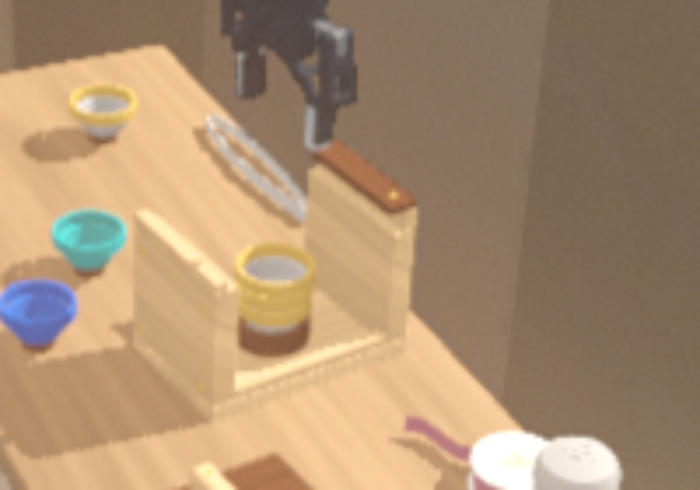

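```bash
python3 -m inch '[{"fingers":1,"dx":0,"dy":-0.0371,"dz":-0.0056,"twist":0},{"fingers":1,"dx":0,"dy":-0.0371,"dz":-0.0056,"twist":0},{"fingers":1,"dx":0,"dy":-0.0371,"dz":-0.0056,"twist":0},{"fingers":1,"dx":0,"dy":-0.0371,"dz":-0.0056,"twist":0},{"fingers":1,"dx":0,"dy":-0.0371,"dz":-0.0056,"twist":0},{"fingers":1,"dx":0,"dy":-0.0371,"dz":-0.0056,"twist":0},{"fingers":1,"dx":0,"dy":-0.0371,"dz":-0.0056,"twist":0},{"fingers":1,"dx":0,"dy":-0.0371,"dz":-0.0056,"twist":0},{"fingers":1,"dx":0,"dy":-0.0371,"dz":-0.0056,"twist":0},{"fingers":1,"dx":0,"dy":-0.0371,"dz":-0.0056,"twist":0},{"fingers":1,"dx":0.03,"dy":0,"dz":0,"twist":0},{"fingers":1,"dx":0.04,"dy":0,"dz":0,"twist":0},{"fingers":1,"dx":0.04,"dy":0,"dz":0,"twist":0},{"fingers":1,"dx":0.01,"dy":0,"dz":0,"twist":0},{"fingers":1,"dx":0,"dy":0,"dz":0,"twist":0},{"fingers":1,"dx":0,"dy":0,"dz":0,"twist":0},{"fingers":1,"dx":0,"dy":0,"dz":0,"twist":0}]'; python3 - <<'E'
from h import *
im,d,W=shot('top','top18.png')
st(); print(plan([0.5795,0.315,0.0255],CAR[2]+np.pi/2))
u,v=proj('top',car([0,0,0.084]))[0]; m=brass(im,u,v,24)
print(u,v,m.sum(),ringfit('top',m,0.084))
im,d,W=shot('scene')
c=im[150:290,200:400]
cv2.imwrite('pics/s18c.png',cv2.resize(cv2.cvtColor(c,cv2.COLOR_RGB2BGR),None,fx=3.5,fy=3.5))
E
```

```text
clock: 29.8
ee_pos: [0.5816, 0.3149, 0.079]
eef_rot: [2.157, 0.145, -2.149]
wrist_force: [0.0, -0.4, 1.0]
opening: 0.999
t 29.85 pos [0.5821 0.315  0.0797] yaw -82.37 F [0.8 0.2 0. ] op 1.000 q [0.38 0.26 1.64 0.   1.23 1.82]
{'d': array([54.2, -0.3,  2.8]), 'len': 54.3, 'world_d': array([ -2.6,  -0. , -54.2]), 'twist': np.float64(-0.05), 'other': np.float64(180.0), 'down': array([ 0.0048,  0.002 , -1.    ]), 'yawdeg': np.float64(-82.37), 'q6': np.float64(1.8212929674740987)}
333.8307245750016 219.4399094534578 64 (array([ 0.57499787, -0.0607093 ,  0.03006987]), np.float64(0.0005221213273431414))
```

View pics/s18c.png

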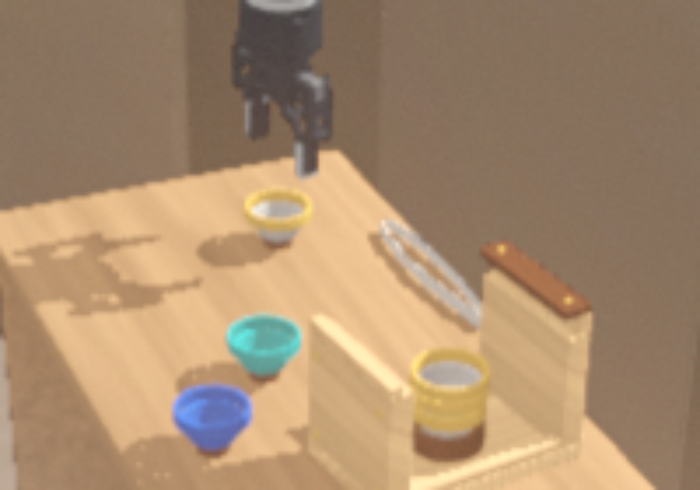

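View pics/top18.png

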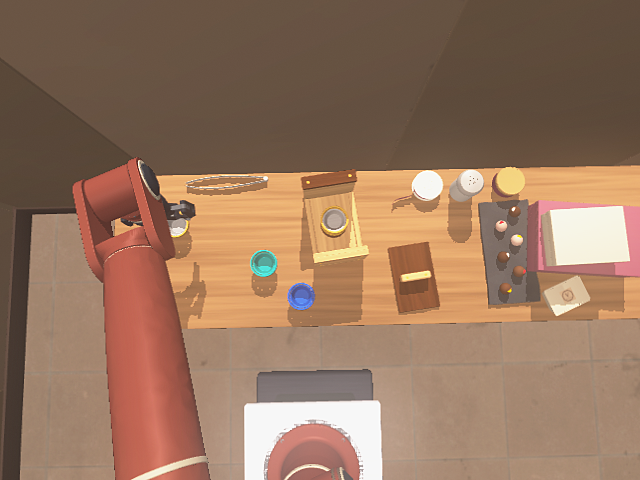

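```bash
python3 -m inch '[{"fingers":1,"dx":0.02,"dy":0,"dz":0.0015,"twist":0},{"fingers":1,"dx":0.02,"dy":0,"dz":0,"twist":0},{"fingers":1,"dx":0.009,"dy":0,"dz":0,"twist":0},{"fingers":1,"dx":0.003,"dy":0,"dz":0,"twist":0},{"fingers":1,"dx":0,"dy":0,"dz":0,"twist":0},{"fingers":1,"dx":0,"dy":0,"dz":0,"twist":0},{"fingers":1,"dx":0,"dy":0,"dz":0,"twist":0}]';  python3 - <<'E'
from h import *
st();print(plan([0.5795,0.315,0.0255],CAR[2]+np.pi/2))
E
```

```text
clock: 30.48
ee_pos: [0.5797, 0.3147, 0.0261]
eef_rot: [2.156, 0.145, -2.15]
wrist_force: [0.4, -0.1, -0.0]
opening: 1.0
t 30.48 pos [0.5797 0.3147 0.0261] yaw -82.35 F [ 0.4 -0.1 -0. ] op 1.000 q [0.38 0.33 1.66 0.   1.15 1.82]
{'d': array([ 0.6, -0.3,  0.1]), 'len': 0.7, 'world_d': array([-0.2,  0.3, -0.6]), 'twist': np.float64(-0.03), 'other': np.float64(180.0), 'down': array([ 0.0026,  0.0011, -1.    ]), 'yawdeg': np.float64(-82.35), 'q6': np.float64(1.8218946357307833)}
```

```bash
python3 -m inch '[{"fingers":0.65,"dx":0,"dy":0,"dz":0,"twist":0},{"fingers":0.65,"dx":0,"dy":0,"dz":0,"twist":0},{"fingers":0.65,"dx":0,"dy":0,"dz":0,"twist":0},{"fingers":0.65,"dx":0,"dy":0,"dz":0,"twist":0},{"fingers":0.65,"dx":0,"dy":0,"dz":0,"twist":0},{"fingers":0.65,"dx":0,"dy":0,"dz":0,"twist":0}]' ; python3 -m inch '[{"fingers":0.65,"dx":-0.02,"dy":0,"dz":0,"twist":0},{"fingers":0.65,"dx":-0.035,"dy":0,"dz":0,"twist":0},{"fingers":0.65,"dx":-0.04,"dy":0,"dz":0,"twist":0},{"fingers":0.65,"dx":-0.04,"dy":0,"dz":0,"twist":0},{"fingers":0.65,"dx":-0.04,"dy":0,"dz":0,"twist":0},{"fingers":0.65,"dx":0,"dy":0,"dz":0,"twist":0},{"fingers":0.65,"dx":0,"dy":0,"dz":0,"twist":0}]' 
python3 - <<'E'
from h import *
st();print(plan([0.5746,-0.0606,0.20],CAR[2]+np.pi/2))
E
```

```text
clock: 30.98
ee_pos: [0.5793, 0.3147, 0.0261]
eef_rot: [2.154, 0.145, -2.151]
wrist_force: [-2.4, -0.1, 6.6]
opening: 0.734
clock: 31.57
ee_pos: [0.5804, 0.315, 0.2039]
eef_rot: [2.161, 0.147, -2.145]
wrist_force: [-0.2, -0.3, -1.7]
opening: 0.736
t 31.57 pos [0.5804 0.315  0.2039] yaw -82.34 F [-0.2 -0.3 -1.7] op 0.736 q [ 0.38  0.15  1.56 -0.    1.43  1.82]
{'d': array([  2.8, 371.5,  55.8]), 'len': 375.7, 'world_d': array([  -5.8, -375.6,   -3.9]), 'twist': np.float64(-0.02), 'other': np.float64(180.0), 'down': array([ 0.0072,  0.0029, -1.    ]), 'yawdeg': np.float64(-82.34), 'q6': np.float64(1.8218314921185115)}
```

```bash
python3 -m inch '[{"fingers":0.65,"dx":0,"dy":0.0371,"dz":0.0054,"twist":0},{"fingers":0.65,"dx":0,"dy":0.0371,"dz":0.0054,"twist":0},{"fingers":0.65,"dx":0,"dy":0.0371,"dz":0.0054,"twist":0},{"fingers":0.65,"dx":0,"dy":0.0371,"dz":0.0054,"twist":0},{"fingers":0.65,"dx":0,"dy":0.0371,"dz":0.0054,"twist":0},{"fingers":0.65,"dx":0,"dy":0.0371,"dz":0.0054,"twist":0},{"fingers":0.65,"dx":0,"dy":0.0371,"dz":0.0054,"twist":0},{"fingers":0.65,"dx":0,"dy":0.0371,"dz":0.0054,"twist":0},{"fingers":0.65,"dx":0,"dy":0.0371,"dz":0.0054,"twist":0},{"fingers":0.65,"dx":0,"dy":0.0371,"dz":0.0054,"twist":0},{"fingers":0.65,"dx":0,"dy":0,"dz":0,"twist":0},{"fingers":0.65,"dx":0.03,"dy":0,"dz":0,"twist":0},{"fingers":0.65,"dx":0.03,"dy":0,"dz":0,"twist":0},{"fingers":0.65,"dx":0.01,"dy":0,"dz":0,"twist":0},{"fingers":0.65,"dx":0,"dy":0,"dz":0,"twist":0},{"fingers":0.65,"dx":0,"dy":0,"dz":0,"twist":0},{"fingers":0.65,"dx":0,"dy":0,"dz":0,"twist":0}]'
python3 - <<'E'
from h import *
im,d,W=shot('scene')
st();print(plan([0.5746,-0.0606,0.0820],CAR[2]+np.pi/2))
c=im[180:320,250:450]
cv2.imwrite('pics/s19c.png',cv2.resize(cv2.cvtColor(c,cv2.COLOR_RGB2BGR),None,fx=3.5,fy=3.5))
E
```

```text
clock: 32.98
ee_pos: [0.5752, -0.0605, 0.1307]
eef_rot: [2.154, 0.144, -2.15]
wrist_force: [-0.1, 0.7, -1.3]
opening: 0.738
t 33.03 pos [ 0.5757 -0.0606  0.1313] yaw -82.31 F [-0.7  0.2 -0.9] op 0.734 q [-0.23  0.02  1.81  0.    1.3   1.2 ]
{'d': array([49.3, -0.2,  1.2]), 'len': 49.3, 'world_d': array([ -1.1,  -0. , -49.3]), 'twist': np.float64(0.01), 'other': np.float64(-180.0), 'down': array([ 3.e-03, -7.e-04, -1.e+00]), 'yawdeg': np.float64(-82.31), 'q6': np.float64(1.2032307046295503)}
```

View pics/s19c.png

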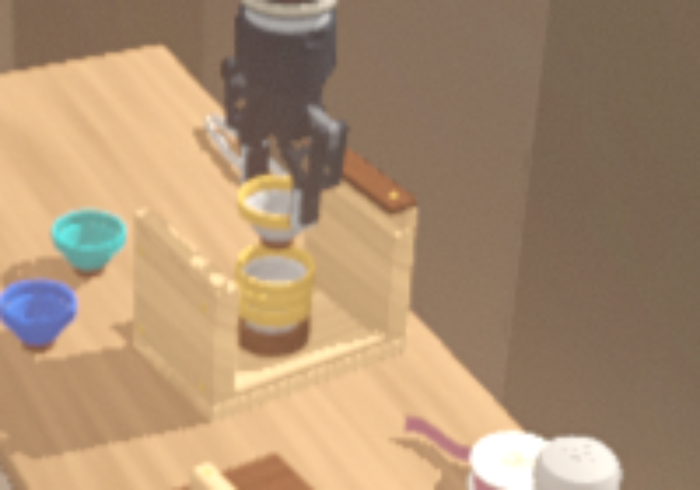

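```bash
python3 -m inch '[{"fingers":0.65,"dx":0.018,"dy":0,"dz":0,"twist":0},{"fingers":0.65,"dx":0.012,"dy":0,"dz":0,"twist":0},{"fingers":0.65,"dx":0.007,"dy":0,"dz":0,"twist":0},{"fingers":0.65,"dx":0.005,"dy":0,"dz":0,"twist":0},{"fingers":0.65,"dx":0.003,"dy":0,"dz":0,"twist":0},{"fingers":0.65,"dx":0,"dy":0,"dz":0,"twist":0},{"fingers":0.65,"dx":0,"dy":0,"dz":0,"twist":0}]'; python3 -c "
from h import *
st(); print(plan([0.5746,-0.0606,0.082]))"
```

```text
clock: 33.62
ee_pos: [0.5746, -0.0607, 0.0846]
eef_rot: [2.153, 0.144, -2.152]
wrist_force: [-0.6, 0.4, -0.8]
opening: 0.735
t 33.62 pos [ 0.5746 -0.0607  0.0846] yaw -82.35 F [-0.6  0.4 -0.8] op 0.735 q [-0.23  0.08  1.84  0.    1.22  1.2 ]
{'d': array([ 2.6, -0.1,  0. ]), 'len': 2.6, 'world_d': array([-0. ,  0.1, -2.6]), 'down': array([ 4.e-04, -1.e-04, -1.e+00]), 'yawdeg': np.float64(-82.35), 'q6': np.float64(1.203195080230443)}
```

```bash
python3 -m inch '[{"fingers":0.65,"dx":0.0015,"dy":0,"dz":0,"twist":0},{"fingers":0.65,"dx":0.001,"dy":0,"dz":0,"twist":0},{"fingers":0.65,"dx":0,"dy":0,"dz":0,"twist":0},{"fingers":0.65,"dx":0,"dy":0,"dz":0,"twist":0}]';  python3 -m inch '[{"fingers":0.65,"dx":0.001,"dy":0,"dz":0,"twist":0},{"fingers":0.65,"dx":0,"dy":0,"dz":0,"twist":0},{"fingers":0.65,"dx":0,"dy":0,"dz":0,"twist":0}]'
```

```text
clock: 33.95
ee_pos: [0.5746, -0.0607, 0.0821]
eef_rot: [2.153, 0.144, -2.152]
wrist_force: [-0.3, -0.9, -0.6]
opening: 0.732
clock: 34.2
ee_pos: [0.5752, -0.0608, 0.0821]
eef_rot: [2.154, 0.144, -2.15]
wrist_force: [-1.0, -0.6, 5.7]
opening: 0.735
```

```bash
python3 -m inch '[{"fingers":1,"dx":0,"dy":0,"dz":0,"twist":0},{"fingers":1,"dx":0,"dy":0,"dz":0,"twist":0},{"fingers":1,"dx":0,"dy":0,"dz":0,"twist":0},{"fingers":1,"dx":0,"dy":0,"dz":0,"twist":0},{"fingers":1,"dx":-0.02,"dy":0,"dz":0,"twist":0},{"fingers":1,"dx":-0.04,"dy":0,"dz":0,"twist":0},{"fingers":1,"dx":-0.04,"dy":0,"dz":0,"twist":0},{"fingers":1,"dx":-0.03,"dy":0,"dz":0,"twist":0},{"fingers":1,"dx":0,"dy":0,"dz":0,"twist":0},{"fingers":1,"dx":0,"dy":0,"dz":0,"twist":0}]'; python3 - <<'E'
from h import *
im,d,W=shot('scene')
st()
c=im[180:320,250:450]
cv2.imwrite('pics/s20c.png',cv2.resize(cv2.cvtColor(c,cv2.COLOR_RGB2BGR),None,fx=3.5,fy=3.5))
im,d,W=shot('top','top20.png')
for o in covers(im,d,W): print(np.round(o[0],4),o[3],np.round(o[4],1))
print(plan([0.444,-0.2509,0.22],CAR[2]+np.pi/2))
E
```

```text
clock: 35.03
ee_pos: [0.5759, -0.061, 0.2138]
eef_rot: [2.157, 0.142, -2.146]
wrist_force: [0.3, -0.1, -0.5]
opening: 1.001
t 35.08 pos [ 0.5745 -0.0607  0.2112] yaw -82.35 F [-1.2 -0.  -0.4] op 1.003 q [-0.23 -0.05  1.75 -0.    1.44  1.2 ]
[0.7146 0.2775 0.042 ] 770 [191.5 168. ]
[0.4818 0.1072 0.042 ] 317 [262.9 263. ]
{'d': array([-10.3, 171.4, 154. ]), 'len': 230.6, 'world_d': array([-129.8, -190.4,   10.5]), 'twist': np.float64(-0.02), 'other': np.float64(180.0), 'down': array([-1.8e-03,  4.0e-04, -1.0e+00]), 'yawdeg': np.float64(-82.35), 'q6': np.float64(1.2031877707311092)}
```

View pics/s20c.png

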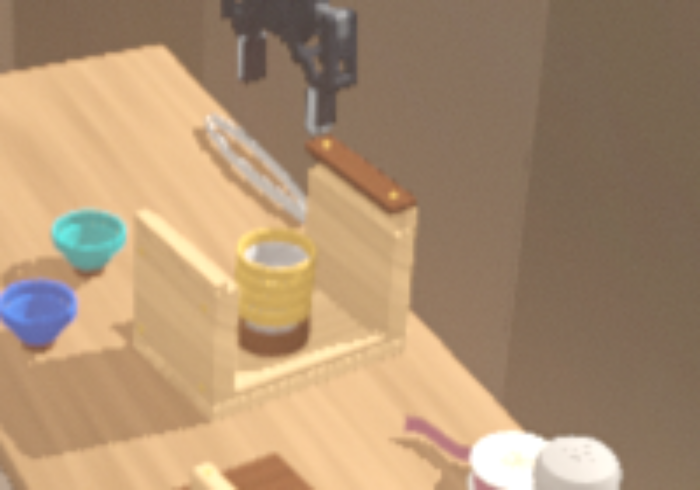

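View pics/top20.png

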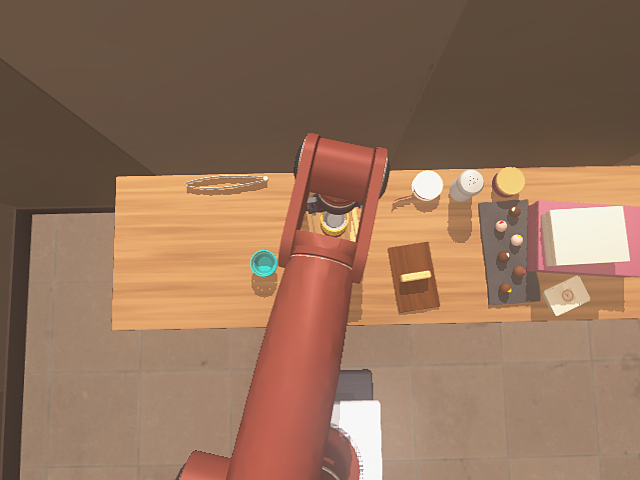

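```bash
python3 -m inch '[{"fingers":1,"dx":0,"dy":0.0286,"dz":0.0257,"twist":0},{"fingers":1,"dx":0,"dy":0.0286,"dz":0.0257,"twist":0},{"fingers":1,"dx":0,"dy":0.0286,"dz":0.0257,"twist":0},{"fingers":1,"dx":0,"dy":0.0286,"dz":0.0257,"twist":0},{"fingers":1,"dx":0,"dy":0.0286,"dz":0.0257,"twist":0},{"fingers":1,"dx":0,"dy":0.0286,"dz":0.0257,"twist":0},{"fingers":1,"dx":0.03,"dy":0,"dz":0,"twist":0},{"fingers":1,"dx":0.04,"dy":0,"dz":0,"twist":0},{"fingers":1,"dx":0.04,"dy":0,"dz":0,"twist":0},{"fingers":1,"dx":0.03,"dy":0,"dz":0,"twist":0},{"fingers":1,"dx":0,"dy":0,"dz":0,"twist":0},{"fingers":1,"dx":0,"dy":0,"dz":0,"twist":0},{"fingers":1,"dx":0,"dy":0,"dz":0,"twist":0}]'; python3 - <<'E'
from h import *
im,d,W=shot('top','top21.png')
st(); print(plan([0.444,-0.2509,0.0095],CAR[2]+np.pi/2))
u,v=proj('top',car([0,0,0.098]))[0]; m=brass(im,u,v,24)
print(u,v,m.sum(),ringfit('top',m,0.098))
k=topmask(W,0.08,0.115,(0.5,0.64,-0.12,0.0)); print('stack top z',np.nanpercentile(W[k][:,2],[50,90]),k.sum())
a=cv2.resize(cv2.cvtColor(im[150:260,280:390],cv2.COLOR_RGB2BGR),None,fx=3.5,fy=3.5,interpolation=cv2.INTER_NEAREST)
im,d,W=shot('scene')
b=cv2.resize(cv2.cvtColor(im[300:410,350:500],cv2.COLOR_RGB2BGR),None,fx=3.5/1.3,fy=3.5)
cv2.imwrite('pics/c21.png',np.hstack([a,b[:a.shape[0]]]))
E
```

```text
clock: 36.22
ee_pos: [0.4449, -0.2515, 0.0716]
eef_rot: [2.153, 0.144, -2.151]
wrist_force: [0.5, -1.1, 0.6]
opening: 1.002
t 36.27 pos [ 0.4457 -0.2521  0.0729] yaw -82.33 F [ 0.2 -1.1  1. ] op 1.004 q [-0.66 -0.06  2.01  0.    1.2   0.78]
{'d': array([63.4, -1.6,  1.7]), 'len': 63.4, 'world_d': array([ -1.7,   1.2, -63.4]), 'twist': np.float64(-0.01), 'other': np.float64(180.0), 'down': array([ 0.0026, -0.002 , -1.    ]), 'yawdeg': np.float64(-82.33), 'q6': np.float64(0.7767686504045827)}
333.9864787701096 218.38127078089954 89 (array([ 0.57808007, -0.05549254,  0.03060223]), np.float64(0.0008476854276345839))
stack top z [0.09050402 0.10133012] 429
```

View pics/c21.png

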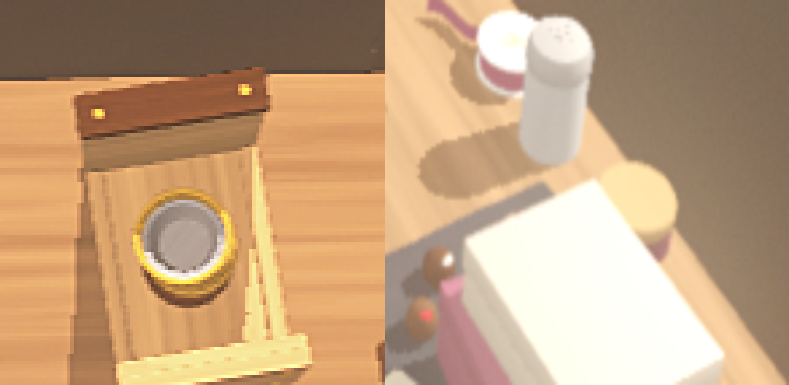

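View pics/top21.png

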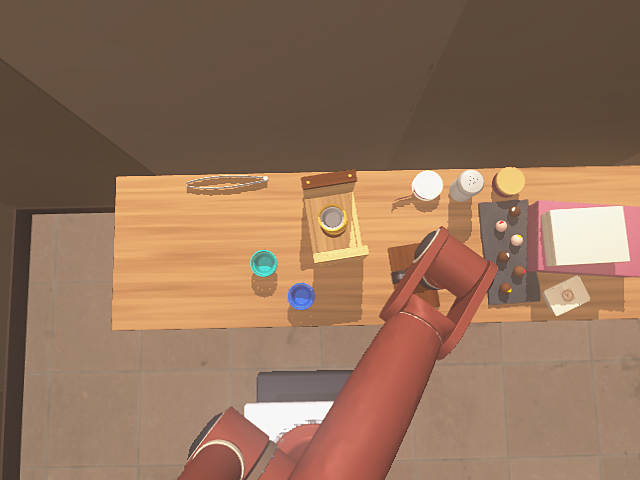

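```bash
python3 - <<'E'
from h import *
im,d,W=shot('scene')
c=im[230:310,300:400]
cv2.imwrite('pics/s22.png',cv2.resize(cv2.cvtColor(c,cv2.COLOR_RGB2BGR),None,fx=7,fy=7,interpolation=cv2.INTER_CUBIC))
im,d,W=shot('top')
c=im[185:255,295:375]
cv2.imwrite('pics/t22.png',cv2.resize(cv2.cvtColor(c,cv2.COLOR_RGB2BGR),None,fx=8,fy=8,interpolation=cv2.INTER_CUBIC))
k=topmask(W,0.08,0.12,(0.5,0.64,-0.12,0.0)); P=W[k]; P=P[P[:,2]>0.088]
A=np.c_[P[:,:2]-[0.576,-0.058],np.ones(len(P))]; s=np.linalg.lstsq(A,P[:,2],rcond=None)[0]; print(s,len(P))
E
```

```text
[-0.086874   -0.03240757  0.09762878] 263
```

View pics/s22.png

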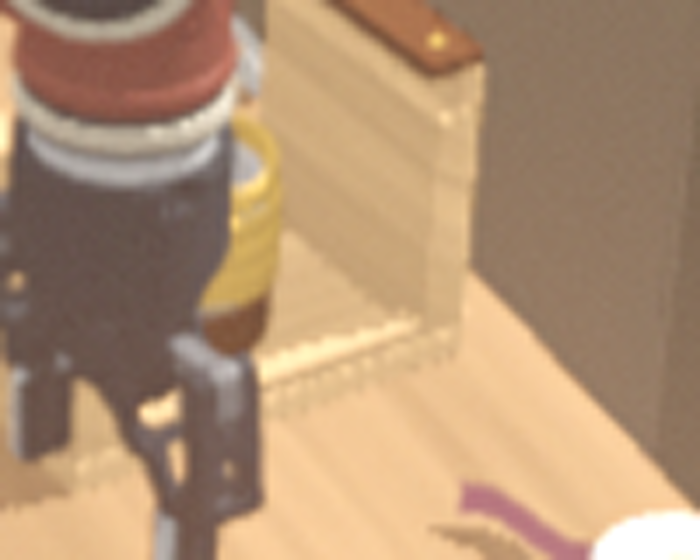

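View pics/t22.png

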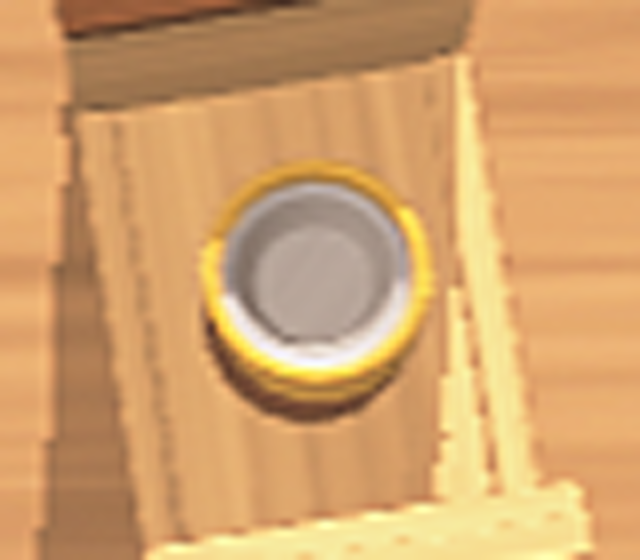

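```bash
python3 -m inch '[{"fingers":1,"dx":0,"dy":0,"dz":0,"twist":0},{"fingers":1,"dx":0,"dy":0,"dz":0,"twist":0},{"fingers":1,"dx":0,"dy":0,"dz":0,"twist":0}]'; python3 - <<'E'
from h import *
st()
im,d,W=shot('top')
c=im[185:255,295:375]
u,v=proj('top',car([0,0,0.098]))[0]; m=brass(im,u,v,24)
print(u,v,m.sum(),ringfit('top',m,0.098))
cv2.imwrite('pics/t23.png',cv2.resize(cv2.cvtColor(c,cv2.COLOR_RGB2BGR),None,fx=8,fy=8,interpolation=cv2.INTER_CUBIC))
k=topmask(W,0.08,0.12,(0.5,0.64,-0.12,0.0)); P=W[k]; P=P[P[:,2]>0.088]
A=np.c_[P[:,:2]-[0.576,-0.058],np.ones(len(P))]; s=np.linalg.lstsq(A,P[:,2],rcond=None)[0]; print(s,len(P))
E
```

```text
clock: 36.67
ee_pos: [0.4448, -0.2515, 0.0715]
eef_rot: [2.153, 0.143, -2.151]
wrist_force: [-0.2, 0.8, -0.2]
opening: 1.004
t 36.67 pos [ 0.4448 -0.2515  0.0715] yaw -82.34 F [-0.2  0.8 -0.2] op 1.004 q [-0.66 -0.06  2.01  0.    1.19  0.78]
333.9864787701096 218.38127078089954 85 (array([ 0.57562511, -0.05963948,  0.03025061]), np.float64(0.000738739486292413))
[-0.08916373  0.00665124  0.09760652] 271
```

View pics/t23.png

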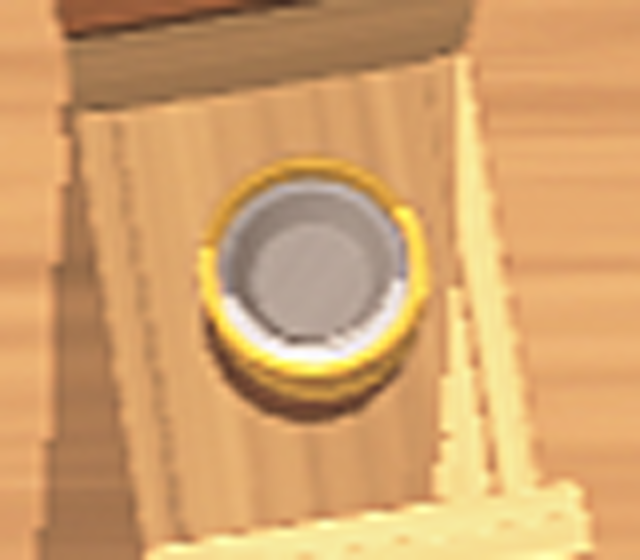

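```bash
for i in 1 2 3; do python3 -m inch '[{"fingers":1,"dx":0,"dy":0,"dz":0,"twist":0},{"fingers":1,"dx":0,"dy":0,"dz":0,"twist":0},{"fingers":1,"dx":0,"dy":0,"dz":0,"twist":0},{"fingers":1,"dx":0,"dy":0,"dz":0,"twist":0}]' | head -1; python3 - <<'E'
from h import *
im,d,W=shot('top','w%d.png'%int(monitor.state()['clock']*100))
u,v=proj('top',car([0,0,0.098]))[0]; m=brass(im,u,v,24)
print(m.sum(),ringfit('top',m,0.098))
k=topmask(W,0.08,0.12,(0.5,0.64,-0.12,0.0)); P=W[k]; P=P[P[:,2]>0.088]
A=np.c_[P[:,:2]-[0.576,-0.058],np.ones(len(P))]; s=np.linalg.lstsq(A,P[:,2],rcond=None)[0]; print(s,len(P))
c=im[185:255,295:375]
cv2.imwrite('pics/t24.png',cv2.resize(cv2.cvtColor(c,cv2.COLOR_RGB2BGR),None,fx=8,fy=8,interpolation=cv2.INTER_CUBIC))
E
done
```

```text
clock: 37.05
88 (array([ 0.57463045, -0.06056847,  0.03008359]), np.float64(0.0007279164252308193))
[-0.10085165  0.0124079   0.09749882] 265
clock: 37.43
90 (array([ 0.57461639, -0.06062236,  0.03008276]), np.float64(0.0007162035036738793))
[-1.09318562e-01  8.49016873e-05  9.81234258e-02] 269
clock: 37.82
88 (array([ 0.57456971, -0.06061347,  0.03002921]), np.float64(0.0007209503877950143))
[-0.09157361 -0.02363849  0.09725735] 270
```

View pics/t24.png

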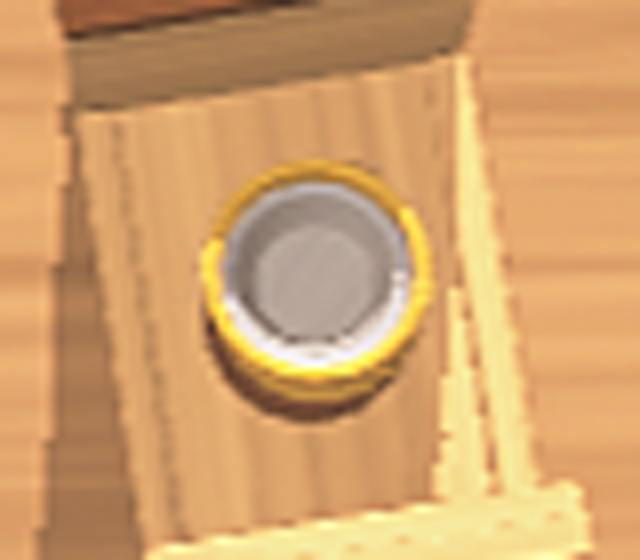

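```bash
python3 -m inch '[{"fingers":1,"dx":0.02,"dy":-0.0006,"dz":0.0007,"twist":0},{"fingers":1,"dx":0.02,"dy":0,"dz":0,"twist":0},{"fingers":1,"dx":0.015,"dy":0,"dz":0,"twist":0},{"fingers":1,"dx":0.006,"dy":0,"dz":0,"twist":0},{"fingers":1,"dx":0,"dy":0,"dz":0,"twist":0},{"fingers":1,"dx":0,"dy":0,"dz":0,"twist":0}]';  python3 - <<'E'
from h import *
st();print(plan([0.444,-0.2509,0.0095],CAR[2]+np.pi/2))
E
```

```text
clock: 38.37
ee_pos: [0.4438, -0.2509, 0.01]
eef_rot: [2.152, 0.144, -2.152]
wrist_force: [1.1, 1.0, 0.9]
opening: 1.002
t 38.37 pos [ 0.4438 -0.2509  0.01  ] yaw -82.34 F [1.1 1.  0.9] op 1.002 q [-0.66  0.03  2.04 -0.    1.07  0.78]
{'d': array([ 0.5,  0.1, -0.2]), 'len': 0.6, 'world_d': array([ 0.2, -0. , -0.5]), 'twist': np.float64(-0.02), 'other': np.float64(180.0), 'down': array([-0.,  0., -1.]), 'yawdeg': np.float64(-82.34), 'q6': np.float64(0.7766163144531189)}
```

```bash
python3 -m inch '[{"fingers":0.7,"dx":0,"dy":0,"dz":0,"twist":0},{"fingers":0.7,"dx":0,"dy":0,"dz":0,"twist":0},{"fingers":0.7,"dx":0,"dy":0,"dz":0,"twist":0},{"fingers":0.7,"dx":0,"dy":0,"dz":0,"twist":0},{"fingers":0.7,"dx":0,"dy":0,"dz":0,"twist":0},{"fingers":0.7,"dx":0,"dy":0,"dz":0,"twist":0}]' 30; python3 -m inch '[{"fingers":0.7,"dx":-0.01,"dy":0,"dz":0,"twist":0},{"fingers":0.7,"dx":-0.03,"dy":0,"dz":0,"twist":0},{"fingers":0.7,"dx":-0.04,"dy":0,"dz":0,"twist":0},{"fingers":0.7,"dx":-0.04,"dy":0,"dz":0,"twist":0},{"fingers":0.7,"dx":-0.04,"dy":0,"dz":0,"twist":0},{"fingers":0.7,"dx":-0.03,"dy":0,"dz":0,"twist":0},{"fingers":0.7,"dx":0,"dy":0,"dz":0,"twist":0},{"fingers":0.7,"dx":0,"dy":0,"dz":0,"twist":0}]'; python3 - <<'E'
from h import *
im,d,W=shot('scene')
st();print(plan(car([-0.025,0,0.20]),CAR[2]+np.pi/2))
c=im[180:380,200:450]
cv2.imwrite('pics/s25.png',cv2.resize(cv2.cvtColor(c,cv2.COLOR_RGB2BGR),None,fx=3,fy=3))
E
```

```text
clock: 38.87
ee_pos: [0.4447, -0.2516, 0.0114]
eef_rot: [2.154, 0.142, -2.149]
wrist_force: [-0.2, -0.4, 6.0]
opening: 0.81
clock: 39.53
ee_pos: [0.4444, -0.2513, 0.2023]
eef_rot: [2.154, 0.141, -2.147]
wrist_force: [-0.6, 0.0, -2.2]
opening: 0.808
t 39.58 pos [ 0.4433 -0.2505  0.1996] yaw -82.34 F [-0.3  1.2 -2.4] op 0.805 q [-0.66 -0.21  1.91 -0.    1.44  0.78]
{'d': array([  -0.4, -170.9, -130. ]), 'len': 214.7, 'world_d': array([106. , 186.7,   0.4]), 'twist': np.float64(-0.02), 'other': np.float64(180.0), 'down': array([-2.e-04,  1.e-04, -1.e+00]), 'yawdeg': np.float64(-82.34), 'q6': np.float64(0.7766572498090879)}
```

View pics/s25.png

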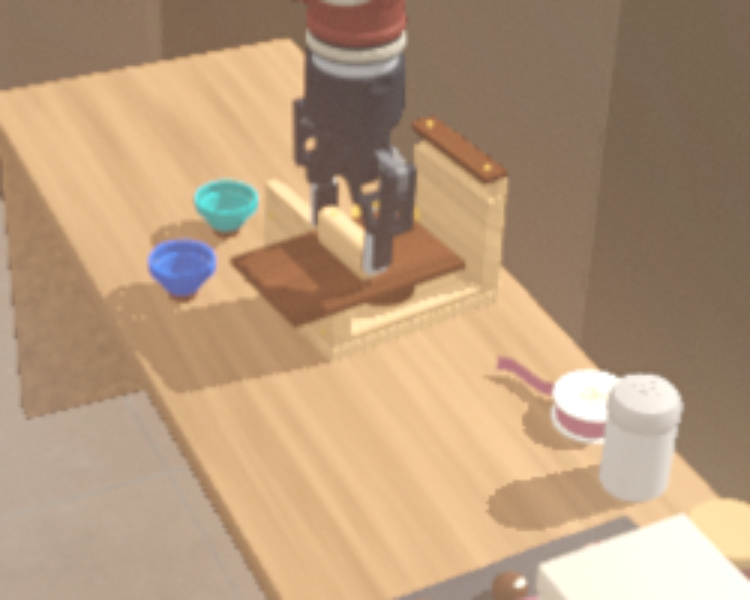

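```bash
python3 -m inch '[{"fingers":0.7,"dx":0,"dy":-0.0285,"dz":-0.0217,"twist":0},{"fingers":0.7,"dx":0,"dy":-0.0285,"dz":-0.0217,"twist":0},{"fingers":0.7,"dx":0,"dy":-0.0285,"dz":-0.0217,"twist":0},{"fingers":0.7,"dx":0,"dy":-0.0285,"dz":-0.0217,"twist":0},{"fingers":0.7,"dx":0,"dy":-0.0285,"dz":-0.0217,"twist":0},{"fingers":0.7,"dx":0,"dy":-0.0285,"dz":-0.0217,"twist":0},{"fingers":0.7,"dx":0,"dy":0,"dz":0,"twist":0},{"fingers":0.7,"dx":0,"dy":0,"dz":0,"twist":0},{"fingers":0.7,"dx":0.02,"dy":0,"dz":0,"twist":0},{"fingers":0.7,"dx":0.015,"dy":0,"dz":0,"twist":0},{"fingers":0.7,"dx":0.01,"dy":0,"dz":0,"twist":0},{"fingers":0.7,"dx":0,"dy":0,"dz":0,"twist":0},{"fingers":0.7,"dx":0,"dy":0,"dz":0,"twist":0}]'; python3 - <<'E'
from h import *
im,d,W=shot('scene')
st();print(plan(car([-0.025,0,0.145]),CAR[2]+np.pi/2))
c=im[180:320,250:450]
cv2.imwrite('pics/s26.png',cv2.resize(cv2.cvtColor(c,cv2.COLOR_RGB2BGR),None,fx=3.5,fy=3.5))
E
```

```text
clock: 40.67
ee_pos: [0.5486, -0.0644, 0.1532]
eef_rot: [2.15, 0.144, -2.157]
wrist_force: [0.6, -0.5, -1.4]
opening: 0.81
t 40.72 pos [ 0.5495 -0.0645  0.1545] yaw -82.40 F [ 0.6  0.4 -0.8] op 0.813 q [-0.25 -0.06  1.85 -0.    1.35  1.19]
{'d': array([ 9.5, -0.8,  0.1]), 'len': 9.6, 'world_d': array([-0.2,  0.8, -9.5]), 'twist': np.float64(-0.08), 'other': np.float64(179.9), 'down': array([-9.e-04,  1.e-04, -1.e+00]), 'yawdeg': np.float64(-82.4), 'q6': np.float64(1.186905555426899)}
```

View pics/s26.png

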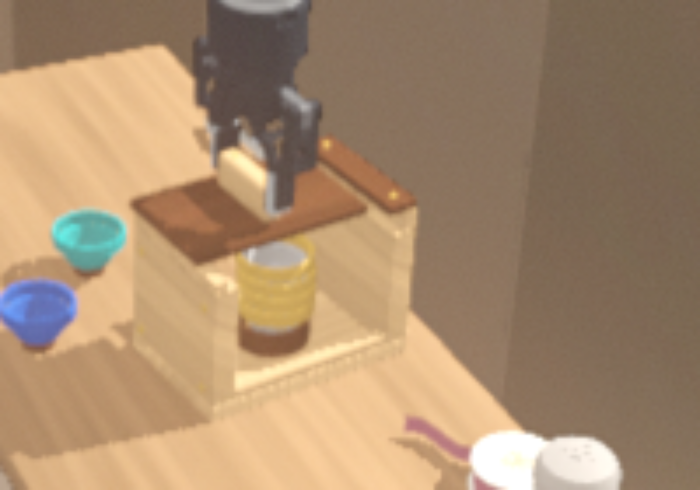

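```bash
python3 -m inch '[{"fingers":0.7,"dx":0.008,"dy":-0.0007,"dz":0,"twist":0},{"fingers":0.7,"dx":0.004,"dy":0,"dz":0,"twist":0},{"fingers":0.7,"dx":0.003,"dy":0,"dz":0,"twist":0},{"fingers":0.7,"dx":0.002,"dy":0,"dz":0,"twist":0},{"fingers":0.7,"dx":0,"dy":0,"dz":0,"twist":0}]';python3 -m inch '[{"fingers":0.7,"dx":0.002,"dy":0,"dz":0,"twist":0},{"fingers":0.7,"dx":0.002,"dy":0,"dz":0,"twist":0},{"fingers":0.7,"dx":0.002,"dy":0,"dz":0,"twist":0},{"fingers":0.7,"dx":0,"dy":0,"dz":0,"twist":0}]'; python3 - <<'E'
from h import *
im,d,W=shot('scene')
st()
c=im[180:320,250:450]
cv2.imwrite('pics/s27.png',cv2.resize(cv2.cvtColor(c,cv2.COLOR_RGB2BGR),None,fx=3.5,fy=3.5))
E
```

```text
clock: 41.13
ee_pos: [0.5504, -0.0632, 0.1389]
eef_rot: [2.153, 0.144, -2.151]
wrist_force: [0.2, 1.0, 2.7]
opening: 0.811
clock: 41.47
ee_pos: [0.5525, -0.0631, 0.1343]
eef_rot: [2.16, 0.143, -2.144]
wrist_force: [4.3, 2.3, 5.4]
opening: 0.816
t 41.52 pos [ 0.5525 -0.0631  0.1343] yaw -82.35 F [4.4 1.6 4.7] op 0.809 q [-0.25 -0.04  1.87  0.    1.3   1.19]
```

View pics/s27.png

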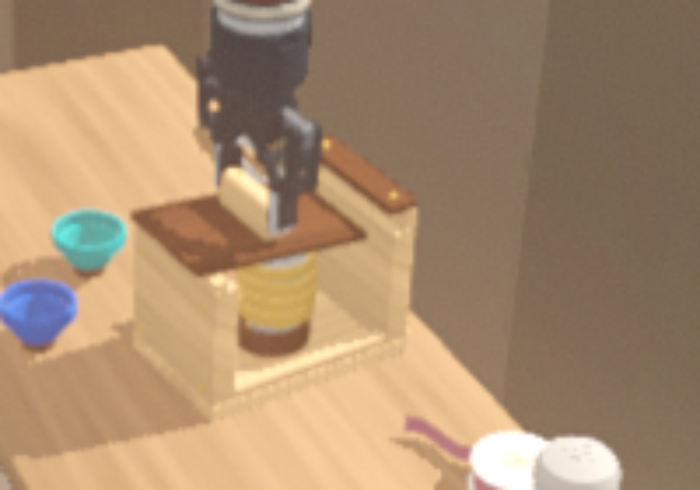

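```bash
python3 -m inch '[{"fingers":0.7,"dx":0.0025,"dy":0,"dz":0,"twist":0},{"fingers":0.7,"dx":0.0025,"dy":0,"dz":0,"twist":0},{"fingers":0.7,"dx":0,"dy":0,"dz":0,"twist":0},{"fingers":0.7,"dx":0,"dy":0,"dz":0,"twist":0}]'; python3 - <<'E'
from h import *
im,d,W=shot('scene'); np.savez('/tmp/s28.npz',im=im,W=W)
st()
c=im[180:320,250:450]
cv2.imwrite('pics/s28.png',cv2.resize(cv2.cvtColor(c,cv2.COLOR_RGB2BGR),None,fx=3.5,fy=3.5))
# board points: dark in carrier frame
hsv=cv2.cvtColor(im,cv2.COLOR_RGB2HSV)
c,s=np.cos(CAR[2]),np.sin(CAR[2]); dx,dy=W[...,0]-CAR[0],W[...,1]-CAR[1]
X=c*dx+s*dy; Y=-s*dx+c*dy; Z=W[...,2]
m=(X>-0.115)&(X<0.06)&(abs(Y)<0.045)&(Z>0.1)&(Z<0.17)&(hsv[...,2]<150)&(hsv[...,1]>90)
A=np.c_[X[m],Y[m],np.ones(m.sum())]; z=Z[m]
for _ in range(5):
    p=np.linalg.lstsq(A,z,rcond=None)[0]; r=z-A@p; k=abs(r)<0.006; A,z=A[k],z[k]
print(p,len(z),'tilt deg',np.degrees(np.arctan(p[0])))
E
```

```text
clock: 41.85
ee_pos: [0.5533, -0.0633, 0.1299]
eef_rot: [2.162, 0.143, -2.142]
wrist_force: [6.4, 1.3, 5.2]
opening: 0.81
t 41.90 pos [ 0.5533 -0.0633  0.1299] yaw -82.35 F [5.4 2.  5.6] op 0.813 q [-0.25 -0.03  1.87  0.    1.29  1.19]
[-0.16300917  0.0005411   0.12280083] 352 tilt deg -9.25830696324818
```

View pics/s28.png

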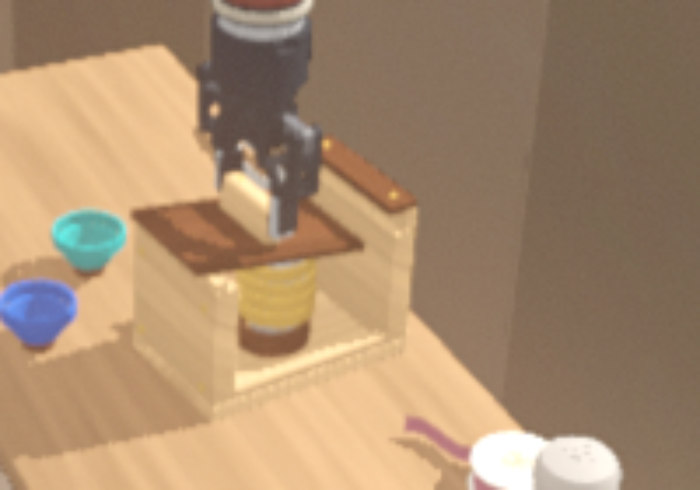

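```bash
cat >> h.py <<'E'
def tiltfit(n='scene'):
    im,d,W=shot(n)
    hsv=cv2.cvtColor(im,cv2.COLOR_RGB2HSV)
    c,s=np.cos(CAR[2]),np.sin(CAR[2]); dx,dy=W[...,0]-CAR[0],W[...,1]-CAR[1]
    X=c*dx+s*dy; Y=-s*dx+c*dy; Z=W[...,2]
    m=(X>-0.115)&(X<0.06)&(abs(Y)<0.045)&(Z>0.1)&(Z<0.17)&(hsv[...,2]<150)&(hsv[...,1]>90)
    A=np.c_[X[m],Y[m],np.ones(m.sum())]; z=Z[m]
    for _ in range(6):
        p=np.linalg.lstsq(A,z,rcond=None)[0]; r=z-A@p; k=abs(r)<0.006; A,z=A[k],z[k]
    print('top z at x=0',p[2].round(4),'pitch %.2f roll %.2f n %d'%(np.degrees(p[0]),np.degrees(p[1]),len(z)))
    # tcp in carrier
    e=monitor.state()['ee_pos']; dx,dy=e[0]-CAR[0],e[1]-CAR[1]; print('tcp carrier',np.round([c*dx+s*dy,-s*dx+c*dy,e[2]],4))
    return im,W,p
E
python3 -m inch '[{"fingers":0.7,"dx":-0.006,"dy":0,"dz":0,"twist":0},{"fingers":0.7,"dx":-0.006,"dy":0,"dz":0,"twist":0},{"fingers":0.7,"dx":-0.005,"dy":0,"dz":0,"twist":0},{"fingers":0.7,"dx":0,"dy":0,"dz":0,"twist":0},{"fingers":0.7,"dx":0,"dy":0,"dz":0,"twist":0},{"fingers":0.7,"dx":0,"dy":0,"dz":0,"twist":0}]'; python3 - <<'E'
from h import *
st(); im,W,p=tiltfit()
c=im[180:320,250:450]
cv2.imwrite('pics/s29.png',cv2.resize(cv2.cvtColor(c,cv2.COLOR_RGB2BGR),None,fx=3.5,fy=3.5))
E
```

```text
clock: 42.4
ee_pos: [0.5493, -0.0632, 0.1432]
eef_rot: [2.151, 0.144, -2.153]
wrist_force: [-0.3, -0.5, -2.6]
opening: 0.813
t 42.40 pos [ 0.5493 -0.0632  0.1432] yaw -82.35 F [-0.3 -0.5 -2.6] op 0.813 q [-0.25 -0.05  1.86 -0.    1.33  1.19]
top z at x=0 0.1362 pitch -8.70 roll -0.28 n 300
tcp carrier [-0.0249  0.0006  0.1431]
```

View pics/s29.png

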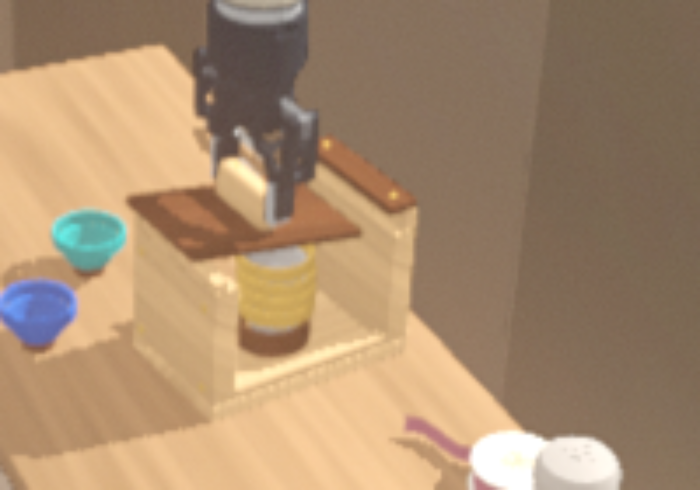

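```bash
python3 -m inch '[{"fingers":0.7,"dx":-0.003,"dy":0,"dz":-0.001,"twist":0},{"fingers":0.7,"dx":0,"dy":0.0003,"dz":-0.005,"twist":0},{"fingers":0.7,"dx":0,"dy":0.0003,"dz":-0.005,"twist":0},{"fingers":0.7,"dx":0,"dy":0,"dz":-0.005,"twist":0},{"fingers":0.7,"dx":0,"dy":0,"dz":0,"twist":0},{"fingers":0.7,"dx":0,"dy":0,"dz":0,"twist":0}]'; python3 - <<'E'
from h import *
st(); im,W,p=tiltfit()
c=im[180:320,250:450]
cv2.imwrite('pics/s30.png',cv2.resize(cv2.cvtColor(c,cv2.COLOR_RGB2BGR),None,fx=3.5,fy=3.5))
E
```

```text
clock: 42.95
ee_pos: [0.5661, -0.0616, 0.1467]
eef_rot: [2.152, 0.144, -2.153]
wrist_force: [-0.0, -0.3, -1.8]
opening: 0.812
t 42.95 pos [ 0.5661 -0.0616  0.1467] yaw -82.33 F [-0.  -0.3 -1.8] op 0.812 q [-0.24 -0.01  1.82 -0.    1.33  1.2 ]
top z at x=0 0.1417 pitch -9.29 roll 0.11 n 315
tcp carrier [-8.300e-03 -1.000e-04  1.466e-01]
```

View pics/s30.png

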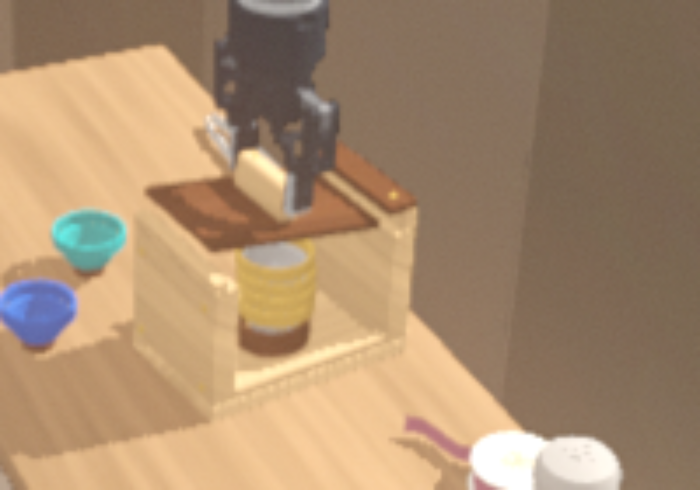

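```bash
python3 -m inch '[{"fingers":0.7,"dx":0,"dy":0,"dz":-0.0035,"twist":0},{"fingers":0.7,"dx":0,"dy":0,"dz":-0.0035,"twist":0},{"fingers":0.7,"dx":0,"dy":0,"dz":-0.003,"twist":0},{"fingers":0.7,"dx":0,"dy":0,"dz":0,"twist":0},{"fingers":0.7,"dx":0,"dy":0,"dz":0,"twist":0},{"fingers":0.7,"dx":0,"dy":0,"dz":0,"twist":0}]'; python3 - <<'E'
from h import *
st(); im,W,p=tiltfit()
c=im[180:320,250:450]
cv2.imwrite('pics/s31.png',cv2.resize(cv2.cvtColor(c,cv2.COLOR_RGB2BGR),None,fx=3.5,fy=3.5))
E
```

```text
clock: 43.5
ee_pos: [0.5756, -0.0604, 0.1468]
eef_rot: [2.152, 0.144, -2.152]
wrist_force: [-0.3, -0.2, -1.4]
opening: 0.811
t 43.50 pos [ 0.5756 -0.0604  0.1468] yaw -82.34 F [-0.3 -0.2 -1.4] op 0.811 q [-0.23  0.01  1.8   0.    1.33  1.2 ]
top z at x=0 0.1435 pitch -8.96 roll -0.18 n 315
tcp carrier [ 0.0015 -0.0002  0.1467]
```

View pics/s31.png

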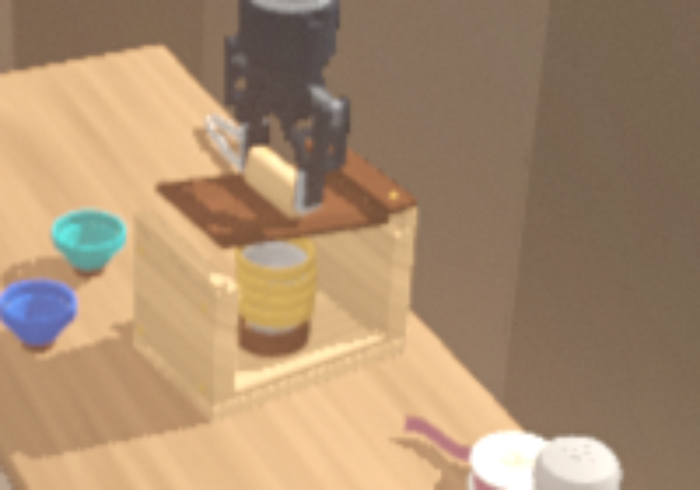

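```bash
python3 -m inch '[{"fingers":0.7,"dx":0.0025,"dy":0,"dz":0,"twist":0},{"fingers":0.7,"dx":0.0025,"dy":0,"dz":0,"twist":0},{"fingers":0.7,"dx":0.0025,"dy":0,"dz":0,"twist":0},{"fingers":0.7,"dx":0.0025,"dy":0,"dz":0,"twist":0},{"fingers":0.7,"dx":0,"dy":0,"dz":0,"twist":0},{"fingers":0.7,"dx":0,"dy":0,"dz":0,"twist":0}]'; python3 - <<'E'
from h import *
st(); im,W,p=tiltfit()
c=im[180:320,250:450]
cv2.imwrite('pics/s32.png',cv2.resize(cv2.cvtColor(c,cv2.COLOR_RGB2BGR),None,fx=3.5,fy=3.5))
E
```

```text
clock: 44.05
ee_pos: [0.5759, -0.0607, 0.1377]
eef_rot: [2.153, 0.143, -2.151]
wrist_force: [-4.3, -0.7, 2.9]
opening: 0.811
t 44.05 pos [ 0.5759 -0.0607  0.1377] yaw -82.36 F [-4.3 -0.7  2.9] op 0.811 q [-0.23  0.02  1.81 -0.    1.31  1.2 ]
top z at x=0 0.1347 pitch -4.95 roll -0.13 n 343
tcp carrier [ 0.0017 -0.0005  0.1376]
```

View pics/s32.png

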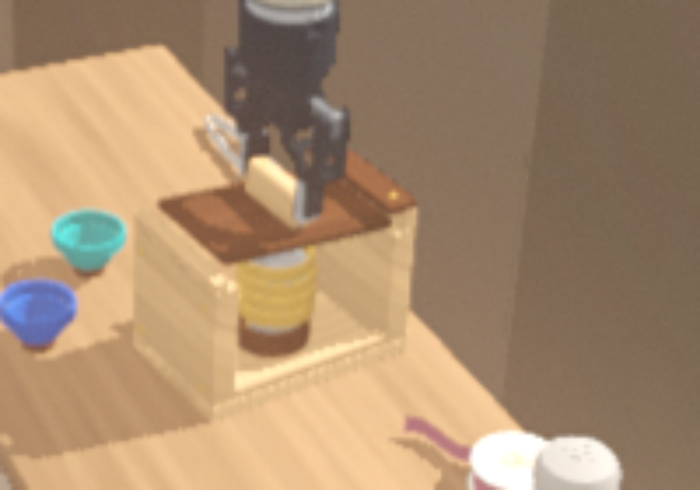

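```bash
python3 -m inch '[{"fingers":0.7,"dx":0.002,"dy":-0.0003,"dz":0,"twist":0},{"fingers":0.7,"dx":0.002,"dy":0,"dz":0,"twist":0},{"fingers":0.7,"dx":0.002,"dy":0,"dz":0,"twist":0},{"fingers":0.7,"dx":0,"dy":0,"dz":0,"twist":0},{"fingers":0.7,"dx":0,"dy":0,"dz":0,"twist":0}]'; python3 - <<'E'
from h import *
st(); im,W,p=tiltfit()
c=im[180:320,250:450]
cv2.imwrite('pics/s33.png',cv2.resize(cv2.cvtColor(c,cv2.COLOR_RGB2BGR),None,fx=3.5,fy=3.5))
E
```

```text
clock: 44.52
ee_pos: [0.5758, -0.0602, 0.1309]
eef_rot: [2.153, 0.143, -2.152]
wrist_force: [-2.5, -1.2, 3.6]
opening: 0.81
t 44.52 pos [ 0.5758 -0.0602  0.1309] yaw -82.35 F [-2.5 -1.2  3.6] op 0.810 q [-0.23  0.03  1.81 -0.    1.3   1.2 ]
top z at x=0 0.1282 pitch 0.04 roll -0.25 n 384
tcp carrier [ 1.600e-03 -1.000e-04  1.309e-01]
```

View pics/s33.png

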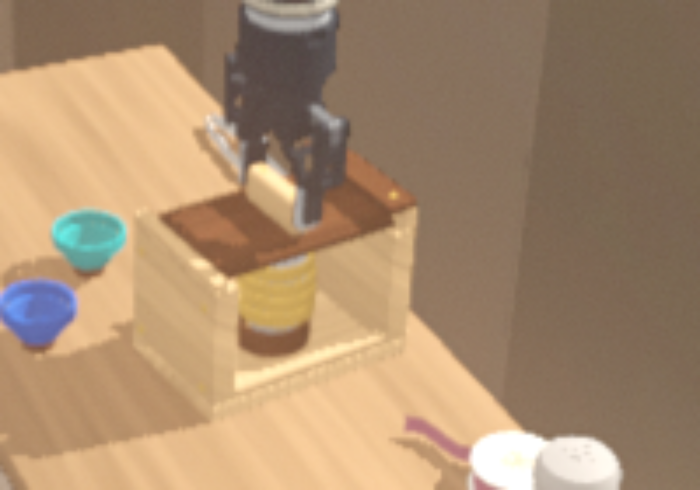

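```bash
python3 -m inch '[{"fingers":0.7,"dx":0.001,"dy":0,"dz":0.0007,"twist":0},{"fingers":0.7,"dx":0,"dy":0,"dz":0,"twist":0},{"fingers":0.7,"dx":0,"dy":0,"dz":0,"twist":0}]'; python3 -m inch '[{"fingers":1,"dx":0,"dy":0,"dz":0,"twist":0},{"fingers":1,"dx":0,"dy":0,"dz":0,"twist":0},{"fingers":1,"dx":0,"dy":0,"dz":0,"twist":0},{"fingers":1,"dx":0,"dy":0,"dz":0,"twist":0},{"fingers":1,"dx":-0.01,"dy":0,"dz":0,"twist":0},{"fingers":1,"dx":-0.03,"dy":0,"dz":0,"twist":0},{"fingers":1,"dx":-0.04,"dy":0,"dz":0,"twist":0},{"fingers":1,"dx":-0.03,"dy":0,"dz":0,"twist":0},{"fingers":1,"dx":0,"dy":0.02,"dz":0.02,"twist":0},{"fingers":1,"dx":0,"dy":0.028,"dz":0.026,"twist":0},{"fingers":1,"dx":0,"dy":0.028,"dz":0.026,"twist":0},{"fingers":1,"dx":0,"dy":0.028,"dz":0.026,"twist":0},{"fingers":1,"dx":0,"dy":0.028,"dz":0.026,"twist":0},{"fingers":1,"dx":0,"dy":0.028,"dz":0.026,"twist":0},{"fingers":1,"dx":0,"dy":0,"dz":0,"twist":0},{"fingers":1,"dx":0,"dy":0,"dz":0,"twist":0}]'; python3 - <<'E'
from h import *
st(); im,W,p=tiltfit()
c=im[180:320,250:450]
cv2.imwrite('pics/s34.png',cv2.resize(cv2.cvtColor(c,cv2.COLOR_RGB2BGR),None,fx=3.5,fy=3.5))
im,d,W=shot('top','top34.png')
big=cv2.resize(cv2.cvtColor(im[165:275,280:390],cv2.COLOR_RGB2BGR),None,fx=5,fy=5,interpolation=cv2.INTER_NEAREST)
q=np.array([(9,35,158),(9,-35,158),(-9,-35,158),(-9,35,158),(-82,60,129),(-82,-60,129),(-79,50,128),(-79,-50,128),(0,50,128),(0,-50,128),(66,60,147),(66,-60,147)])/1000.
for w in q:
    u,v=proj('top',car(w))[0]; cv2.circle(big,(int((u-279.5)*5),int((v-164.5)*5)),4,(0,255,0),1)
cv2.imwrite('pics/t34.png',big)
E
```

```text
clock: 44.82
ee_pos: [0.5756, -0.0603, 0.1305]
eef_rot: [2.154, 0.144, -2.15]
wrist_force: [-1.8, -1.4, 5.1]
opening: 0.815
clock: 46.15
ee_pos: [0.4468, -0.2401, 0.2406]
eef_rot: [2.155, 0.14, -2.153]
wrist_force: [-0.4, -0.3, -0.5]
opening: 0.998
t 46.15 pos [ 0.4468 -0.2401  0.2406] yaw -82.57 F [-0.4 -0.3 -0.5] op 0.998 q [-0.64 -0.24  1.87  0.    1.51  0.8 ]
top z at x=0 0.1282 pitch 0.05 roll -0.39 n 179
tcp carrier [-0.1494 -0.1602  0.2405]
```

View pics/s34.png

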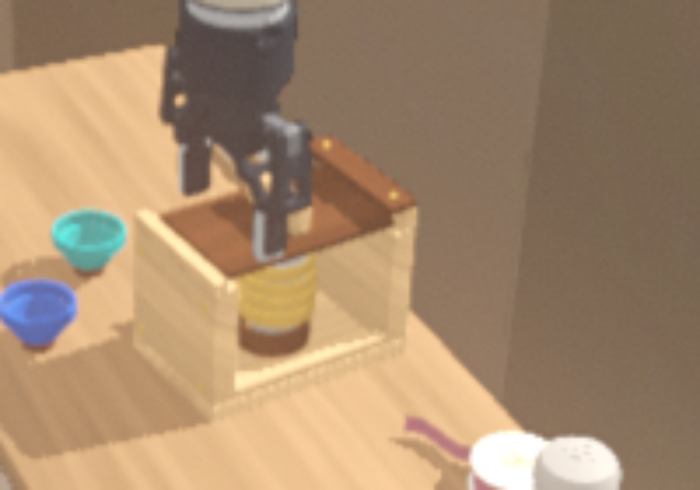

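View pics/t34.png

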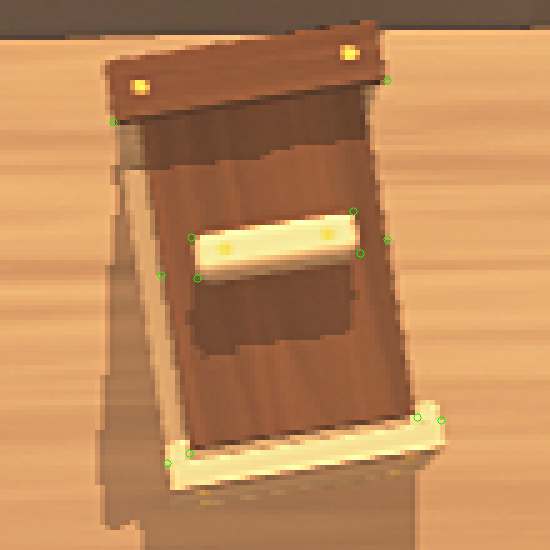

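View pics/top34.png

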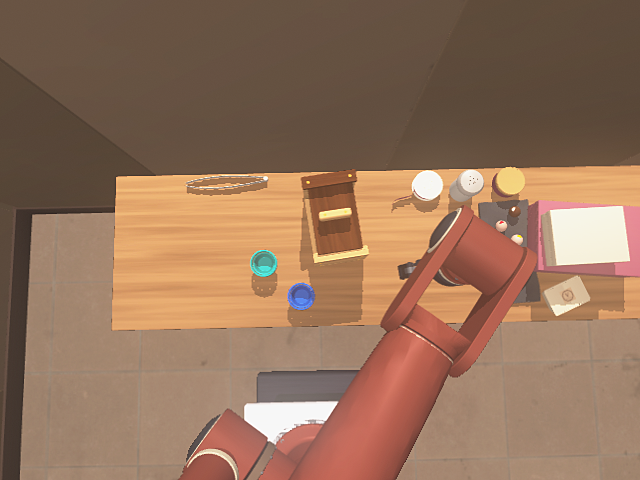

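```bash
python3 -m inch '[{"fingers":1,"dx":-0.01,"dy":0.03,"dz":0.015,"twist":0},{"fingers":1,"dx":-0.02,"dy":0.03,"dz":0,"twist":0},{"fingers":1,"dx":-0.02,"dy":0.03,"dz":0,"twist":0},{"fingers":1,"dx":-0.02,"dy":0.03,"dz":0,"twist":0},{"fingers":1,"dx":0,"dy":0.03,"dz":0,"twist":0},{"fingers":1,"dx":0,"dy":0,"dz":0,"twist":0},{"fingers":1,"dx":0,"dy":0,"dz":0,"twist":0}]'; python3 - <<'E'
from h import *
st(); im,W,p=tiltfit()
c=im[220:310,290:400]
cv2.imwrite('pics/s35.png',cv2.resize(cv2.cvtColor(c,cv2.COLOR_RGB2BGR),None,fx=6,fy=6,interpolation=cv2.INTER_CUBIC))
E
```

```text
clock: 46.83
ee_pos: [0.4538, -0.3892, 0.3094]
eef_rot: [2.152, 0.146, -2.153]
wrist_force: [0.3, -0.1, -0.4]
opening: 1.002
t 46.83 pos [ 0.4538 -0.3892  0.3094] yaw -82.30 F [ 0.3 -0.1 -0.4] op 1.002 q [-0.83 -0.05  1.58  0.    1.61  0.6 ]
top z at x=0 0.1277 pitch -0.52 roll -0.69 n 200
tcp carrier [-0.1633 -0.3088  0.3091]
```

View pics/s35.png

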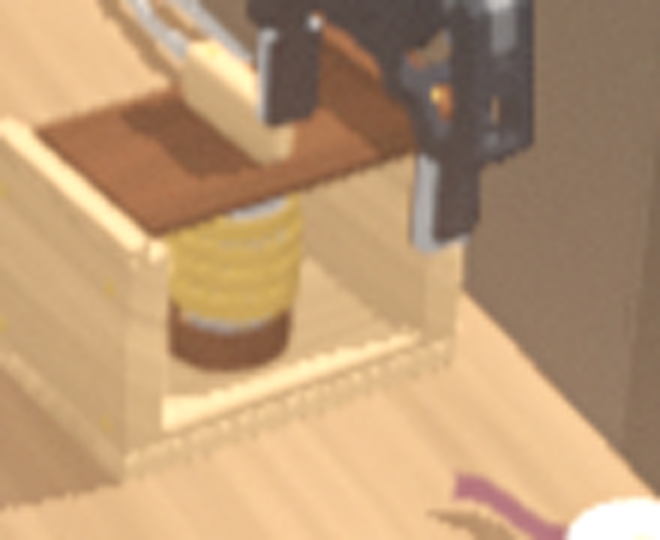

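The last picture shows the four-cover stack upright and level in the cup, with its bands evenly spaced. The board lies flat between the front stop and the lip.

```bash
python3 -c "
from workcell import sign_off
print(sign_off())"
```

```text
the job is handed in; nothing more can be done
None
```

The covers are put away, the dust board is back on the carrier, and I handed the job in at about 47 s. I unhooked the board and laid it flat on the bench. I then stacked all four brass-rimmed covers mouth up in the cup and re-hooked and closed the board. I did not touch the shaker, the ribbon roll or the blue and turquoise look-alikes.

**Stack:** Each cover touched down at its expected height, 14 mm above the one before. The rim centres, each measured once placed, were within about 1.5 mm of each other. The final side view shows the stack level.

**Board:** With the board closed, its top measured 128 mm, as it should be, with a tilt of about 0.05°. The top view matches the starting picture.

**Checks that disagreed:**
- **Fourth cover:** Around 36 s the top cover looked about 6 mm off centre, as if it had been knocked, while the arm was away from it. It settled back by itself, and three later pictures showed it steady and centred, before I closed the board.
- **Last tilt reading:** The final reading was noisier, showing 0.5° of pitch and 0.7° of roll. The gripper hid part of the board in that view, so I went by the earlier reading and the pictures.

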